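# Refill the empty cells of a slanted dropper-bottle rack

## Robot

A 6-joint arm with a two-finger parallel gripper is mounted at the origin on a cart in front of the work surface, level with it; the furniture and walls round the work are solid. World frame = base frame: x ahead of the robot, y to its left, z up, the work surface at z = 0. Lengths are in m, angles in rad, forces in N, time in s.
With the tool pointing down it reaches from about 0.35 to 0.925 m from the base axis. Payload 6.4 kg.
Tool frame: the origin (TCP) lies at the very end of the fingers, on their centre line; the grasp point (between the pads) lies arm.grasp_offset behind it (arm.grasp_offset is the distance from the TCP to the grasp point, in m); y points along the fingers, z is the direction in which the jaws open and shut, and the axes are right-handed (so a half turn about y gives the same grasp; the last joint's range is limited). The gripper opens to 85 mm and grips with 20 to 120 N. Pads are 22 mm wide; open, the fingers measure 114 mm over their backs; the gripper's body (76 mm by 85 mm) begins 54 mm behind the grasp point. The pads swing forward as they close: fully open they stand 13 mm farther back than shut.
Start: joints at [1.072, 0.245, 1.558, -0, 1.339, -0.174], TCP at [0.207, 0.616, 0.231] pointing down, gripper open.
Joint ranges: [-3.13, 3.13], [-1.02, 2.26], [0.13, 2.54], [-0.95, 4.09], [0.21, 2.88], [-2.74, 2.74]. Speed limits (rad/s): [2.57, 2.57, 3.14, 3.14, 3.14, 3.14].

## Interface

Orientations are given as a unit quaternion [w, x, y, z].
In Python, from plant import arm, cams, close_job gives the robot as it stands.
- The arm moves only by the tool arm_command, never from a script. Its argument "motion" is a list of rows, each an object of numbers: "gripper": the finger opening in m, from 0 to 0.0854; "x", "y", "z": the shift along the tool's x, y, z in m; "rx", "ry", "rz": the turn, a rotation vector about the tool's x, y, z in rad. In form: [{"gripper": .., "x": .., "y": .., "z": .., "rx": .., "ry": .., "rz": ..}, ...]. A call has 1 to 12 rows; each row is the pose to reach, as a shift and turn from the pose commanded when the call began, along the tool's axes at that moment; what a row does not reach only later rows make up. A row lasts 1/8 s, in which the tool goes at most 62.5 mm and 10.7 degrees, less where a joint would pass 70% of its speed; a pose out of reach is approached as far as the arm can. A call with a gripper value outside its range is refused whole. The fingers move at their own pace and stop on an object; the grip force is fixed at half the most. Time passes only in rows, so rows that repeat a pose let the fingers close. It gives the time, the measured TCP pose, the force and the opening at its end, in the units of the state.
- arm.sense(): the state, without advancing time (a new reading comes with each control period).
- cams.capture(name): name is "side" or "top"; returns the picture (480x640x3 uint8, red, green, blue); there is no depth.
- cams.get_calibration(name): a dict with "fx", "fy", "cx", "cy" (pixels), "xyz" and "rotation" of the camera in the world. Camera axes: x right, y down, z forward; pixel columns grow to the right and rows downward; lengths in m; the calibration is good to about 2 mm. A picture is of the moment at which its call begins. get_calibration takes no time and is no camera call.
- close_job(): hands the job in, once; it reports no verdict.
The state is a dict: "t": time; "qpos": joint angles; "dq": joint speeds; "effort": joint torques, N m; "tool_pos": TCP position; "ee_rot": TCP orientation; "ft_force": force on the tool from outside, world axes, zero at the start; "ft_torque": the same for the moment, N m; "width": finger opening in m.
Only numpy, scipy, OpenCV 4.12 (cv2) and the standard library are available. Lean on these libraries where they do the work, as an engineer would, in place of code of your own. Each camera call takes 0.05 s, during which the arm holds its last target. There are 200 camera calls.

## Task

Two cells of the slanted bottle rack are empty: find them, and put one of the two spare dropper bottles standing on the bench into each, bulb up and all the way down so that it stands on the floor of its cell, and let go. Lower the bottles in along the lean of the rack, do not drop them; leave the bottles already in the rack where they are, and do not shove or knock over the tube, the vial and the jar that stand close by.

Things in the scene. Friction and masses are not known exactly. Their poses are not given: they have to be found in the camera images.
- rack: slanted white bottle rack with blue ends, about 246 x 85 mm and 75 mm high, fixed to the worktop; a row of five cells that lean 25 degrees from vertical towards its front (its -x); any two are empty at the start, the others hold a bottle each, which rests on the front wall. Origin: centre of its underside on the worktop; y along the row
- cell_1 (a point): rack cell 1 of 5 (1 at the robot's right), 46 mm apart. Point: centre of the cell's floor, 34 mm above the worktop; z: out along the leaning axis; x: from front wall to back wall; y: along the row. Opening 38 x 38 mm; measured along z the front wall and 8 mm dividers are 31 mm high, the back wall 39 mm
- cell_2 (a point): rack cell 2 of 5 (1 at the robot's right), 46 mm apart. Point: centre of the cell's floor, 34 mm above the worktop; z: out along the leaning axis; x: from front wall to back wall; y: along the row. Opening 38 x 38 mm; measured along z the front wall and 8 mm dividers are 31 mm high, the back wall 39 mm
- cell_3 (a point): rack cell 3 of 5 (1 at the robot's right), 46 mm apart. Point: centre of the cell's floor, 34 mm above the worktop; z: out along the leaning axis; x: from front wall to back wall; y: along the row. Opening 38 x 38 mm; measured along z the front wall and 8 mm dividers are 31 mm high, the back wall 39 mm
- cell_4 (a point): rack cell 4 of 5 (1 at the robot's right), 46 mm apart. Point: centre of the cell's floor, 34 mm above the worktop; z: out along the leaning axis; x: from front wall to back wall; y: along the row. Opening 38 x 38 mm; measured along z the front wall and 8 mm dividers are 31 mm high, the back wall 39 mm
- cell_5 (a point): rack cell 5 of 5 (1 at the robot's right), 46 mm apart. Point: centre of the cell's floor, 34 mm above the worktop; z: out along the leaning axis; x: from front wall to back wall; y: along the row. Opening 38 x 38 mm; measured along z the front wall and 8 mm dividers are 31 mm high, the back wall 39 mm
- spare_1_mid (a point): spare, upright on the worktop (faintly amber glass): dropper bottle 80 mm tall, 55 g: square glass body 30 x 30 mm (sides along x and y) up to 44 mm, narrowing above; round black cap 22 mm across from 44 to 58 mm above its foot, rubber bulb 14 mm across from 58 to 80 mm. Point: on its axis, half-way up (40 mm); z points to the bulb
- spare_2_mid (a point): spare, upright on the worktop (clear glass): dropper bottle 80 mm tall, 55 g: square glass body 30 x 30 mm (sides along x and y) up to 44 mm, narrowing above; round black cap 22 mm across from 44 to 58 mm above its foot, rubber bulb 14 mm across from 58 to 80 mm. Point: on its axis, half-way up (40 mm); z points to the bulb
- racked_1_mid (a point): bottle already in one of the cells, to stay there: dropper bottle 80 mm tall, 55 g: square glass body 30 x 30 mm (sides along x and y) up to 44 mm, narrowing above; round black cap 22 mm across from 44 to 58 mm above its foot, rubber bulb 14 mm across from 58 to 80 mm. Point: on its axis, half-way up (40 mm); z points to the bulb
- racked_2_mid (a point): bottle already in one of the cells, to stay there: dropper bottle 80 mm tall, 55 g: square glass body 30 x 30 mm (sides along x and y) up to 44 mm, narrowing above; round black cap 22 mm across from 44 to 58 mm above its foot, rubber bulb 14 mm across from 58 to 80 mm. Point: on its axis, half-way up (40 mm); z points to the bulb
- racked_3_mid (a point): bottle already in one of the cells, to stay there: dropper bottle 80 mm tall, 55 g: square glass body 30 x 30 mm (sides along x and y) up to 44 mm, narrowing above; round black cap 22 mm across from 44 to 58 mm above its foot, rubber bulb 14 mm across from 58 to 80 mm. Point: on its axis, half-way up (40 mm); z points to the bulb
- strip_tube_mid (a point): bystander: upright plastic tube with a blue cap, 36 x 31 mm and 86 mm tall, close beside a spare; point at its centre, half-way up
- red_vial_mid (a point): bystander: small upright glass vial with a red cap, 22 mm across and 60 mm tall, close beside the other spare; point at its centre, half-way up
- jar_mid (a point): bystander: tall specimen jar with a yellow lid, 83 mm across and 185 mm tall, between the spares and the rack; point at its centre, half-way up
- spare_1: the same bottle as point spare_1_mid; origin at the centre of its foot, z to the bulb
- spare_2: the same bottle as point spare_2_mid; origin at the centre of its foot, z to the bulb
Things that resemble listed ones, but are neither listed nor needed, are in the scene too. What is shaped like the spare_1 but pink is not meant.

How it is judged:
By the outcome, as a careful person would: the job done as asked, in the order asked, and still so for the second after the job is handed in, with the robot touching nothing.
It also fails if it takes over 64 s, if anything falls off the work surface, if the arm or the gripper's body presses on something with over 40 N, if the wrist force passes 120 N, or if a joint passes its speed limit or range.

## Working session

There is one attempt and no reset: what is moved stays moved. The work goes in short steps, Python scripts to look and compute and a tool call to move; the robot and the scene stay as the last step left them, time stands still between calls to the robot, and variables do not carry over. Pictures are saved under pics/ and viewed, about 8 in all and at most 12, crops included, and the job is handed in when it is done.

Besides the shell and the picture viewer there is one more tool, called after "Call:" as name([rows], argument=value, ...), one row to a line, values as JSON. arm_command: Moves the arm, as the interface text tells. Its arguments: {"type":"object","properties":{"motion":{"type":"array","items":{"type":"object","properties":{"gripper":{"type":"number"},"x":{"type":"number"},"y":{"type":"number"},"z":{"type":"number"},"rx":{"type":"number"},"ry":{"type":"number"},"rz":{"type":"number"}}}}},"required":["motion"]}

```bash
ls; mkdir -p pics
python3 - <<'E'
from plant import arm,cams
import cv2
for n in("top","side"):
    cv2.imwrite(f"pics/{n}0.png",cams.capture(n)[:,:,::-1]); print(n,cams.get_calibration(n))
print(arm.sense(),arm.grasp_offset)
E
```

```text
pics
top {'fx': 489.38649401593244, 'fy': 489.38649401593244, 'cx': 317.397292850398, 'cy': 241.2758499305131, 'xyz': array([ 0.49017036, -0.00994752,  1.06116006]), 'rotation': array([ 0.03314299, -0.70218614,  0.7108357 , -0.02342609])}
side {'fx': 514.1292120625653, 'fy': 514.1292120625653, 'cx': 326.1024172036244, 'cy': 239.99519554811633, 'xyz': array([-0.10981443, -0.40678609,  0.6574185 ]), 'rotation': array([-0.39380318,  0.78210892, -0.42883807,  0.2220869 ])}
{'t': 0.1, 'qpos': array([ 1.07191139e+00,  2.45736951e-01,  1.55890993e+00, -1.94496826e-06,
        1.33868396e+00, -1.74102210e-01]), 'dq': array([ 0.00039696,  0.00034259, -0.00258471,  0.00108868, -0.00256011,
        0.0012823 ]), 'effort': array([-9.09603750e-04, -4.30667746e+01, -3.27128899e+01, -1.32248001e-04,
        2.81361739e-03,  3.80767887e-06]), 'tool_pos': array([0.20716829, 0.61557002, 0.23028559]), 'ee_rot': array([-0.69722318,  0.69838377, -0.11452609,  0.11412153]), 'ft_force': array([-1.01110695, -0.18509581,  0.42119726]), 'ft_torque': array([0.02119003, 0.06651088, 0.01244674]), 'width': 0.08548911008101434} 0.0187
```

View pics/top0.png

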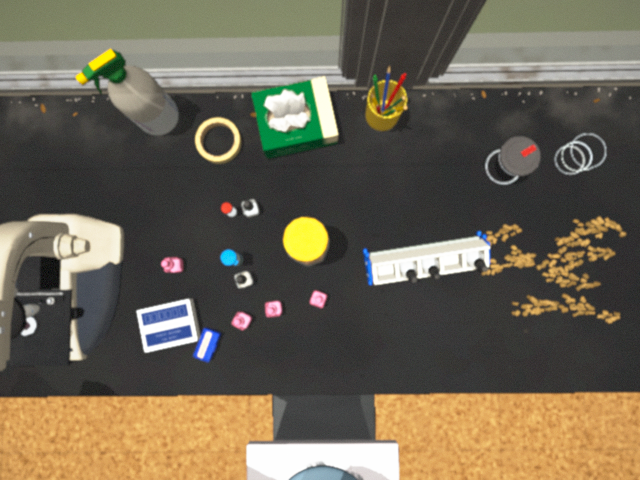

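View pics/side0.png

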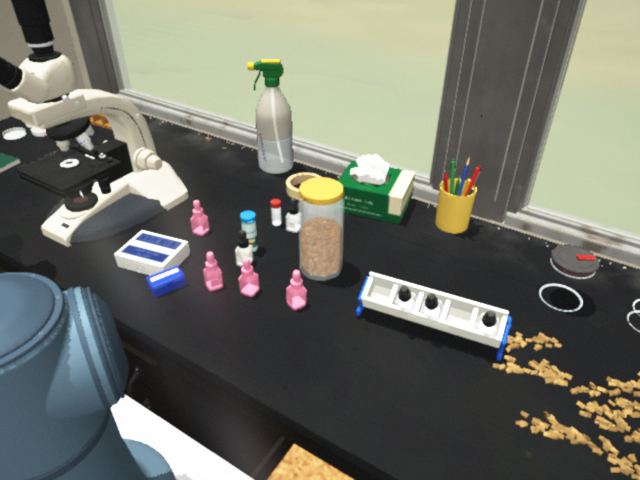

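Top view: the rack spans (368–490, 235–285). Bulbs at about (411,273), (434,270) and (480,264) fill cells 4, 3 and 1, so cells 5 (leftmost) and 2 look empty. The candidates for the spares are the black-capped bottles at (250,208), beside the red vial, and (244,279), beside the blue-capped tube. The pink ones at (172,265), (242,320), (273,309) and (318,298) are decoys. Next I'll check this in one enlarged crop.

Run:
```python
import cv2,numpy as np
t=cv2.imread("pics/top0.png");s=cv2.imread("pics/side0.png")
def c(im,u,v,w,h,W,H): return cv2.resize(im[v:v+h,u:u+w],(W,H),interpolation=cv2.INTER_CUBIC)
a=np.hstack([c(t,205,190,67,100,200*1,300),c(t,360,220,140,70,600,300)])
b=np.hstack([c(s,230,190,80,80,300,300),c(s,350,265,170,102,500,300)])
cv2.imwrite("pics/crop0.png",np.vstack([a,b]))
```

```text
(no output)
```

View pics/crop0.png

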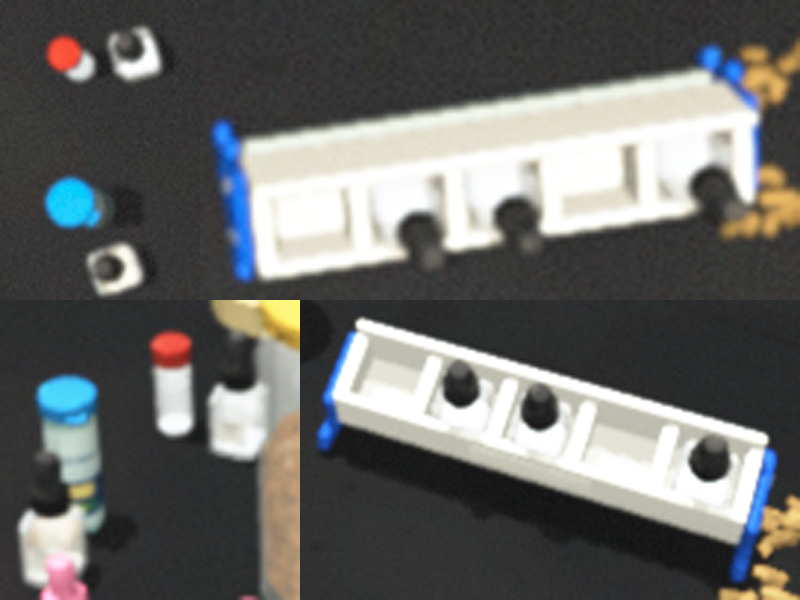

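```bash
cat > h.py <<'E'
import cv2,numpy as np
def crop(im,u,v,w,h,k,step=10):
    o=cv2.resize(im[v:v+h,u:u+w],None,fx=k,fy=k,interpolation=cv2.INTER_CUBIC)
    for i in range(0,w,step): cv2.line(o,(i*k,0),(i*k,5),(0,255,255),1); cv2.putText(o,str(u+i),(i*k,14),0,.3,(0,255,255),1)
    for j in range(0,h,step): cv2.line(o,(0,j*k),(5,j*k),(0,255,255),1); cv2.putText(o,str(v+j),(6,j*k+4),0,.3,(0,255,255),1)
    return o
E
python3 - <<'E'
from h import *
t=cv2.imread("pics/top0.png");s=cv2.imread("pics/side0.png")
a=crop(t,360,228,133,60,6); b=np.hstack([crop(t,236,198,32,24,12),np.zeros((24*12,14,3),np.uint8),crop(t,229,266,32,24,12)])[:240]
b=cv2.copyMakeBorder(b,0,0,0,max(0,798-b.shape[1]),0)[:,:798]
cv2.imwrite("pics/c1.png",np.vstack([a,b]))
a=crop(s,353,268,160,92,5);
cv2.imwrite("pics/c2.png",a)
E
```

```text
(no output)
```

View pics/c1.png

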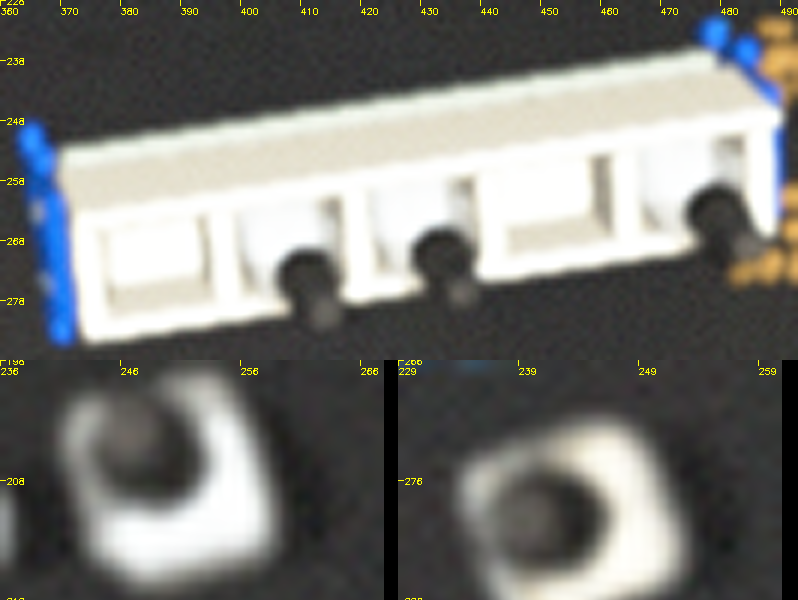

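View pics/c2.png

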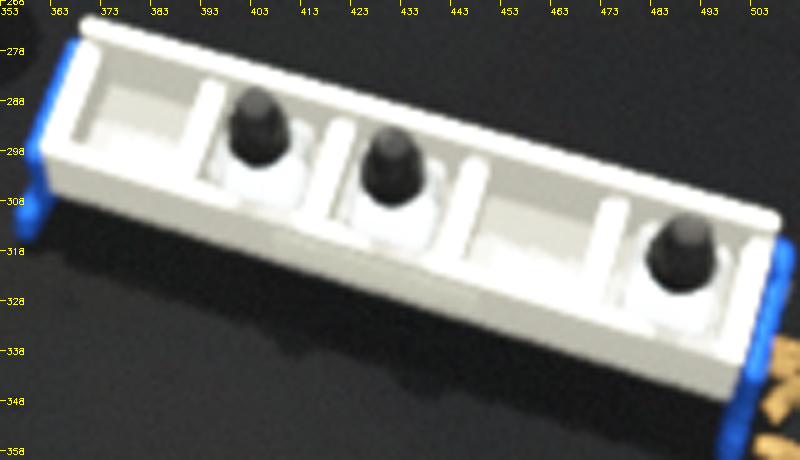

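The crops confirm that cells 5 and 2 are empty. The spares are the clear bottle at (250,208) in the top view, next to the red vial, and the faintly amber one at (244,279), next to the blue-capped tube. Now I'll fit the poses.

```bash
cat >> h.py <<'E'
from scipy.optimize import least_squares,minimize
from scipy.spatial.transform import Rotation as R
from plant import cams
def q2R(q): return R.from_quat(np.r_[q[1:],q[0]]).as_matrix()
C={n:cams.get_calibration(n) for n in("top","side")}
def proj(n,P):
    c=C[n];p=(np.atleast_2d(P)-c["xyz"])@q2R(c["rotation"])
    return np.c_[c["fx"]*p[:,0]/p[:,2]+c["cx"],c["fy"]*p[:,1]/p[:,2]+c["cy"]]
L=np.radians(25)
def rz(a): return R.from_euler('z',a).as_matrix()
def cell2w(p,q):   # p=(X,Y,yaw) of cell-3 floor centre; q=(cx,y,cz)
    q=np.atleast_2d(q); cx,y,cz=q.T
    l=np.c_[cx*np.cos(L)-cz*np.sin(L),y,cx*np.sin(L)+cz*np.cos(L)]
    return l@rz(p[2]).T+[p[0],p[1],.034]
E
cat > fit.py <<'E'
from h import *
T=lambda U,V:(360+U/6,228+V/6); S=lambda U,V:(353+U/5,268+V/5)
m=1e-3
top=[(-19,111,31,105,312),(-19,73,31,208,300),(-19,-27,31,507,258),(-19,-65,31,608,242),(-19,-73,31,645,240),(-19,-65,0,590,214),(-19,73,0,203,283)]
t=np.array(top,float); Tq=t[:,:3]*m; Tp=np.array([T(*a) for a in t[:,3:]])
s=np.array([(19,119,39,90,35),(19,-119,39,775,230)],float); Sq=s[:,:3]*m; Sp=np.array([S(*a) for a in s[:,3:]])
f=lambda p:np.r_[(proj("top",cell2w(p,Tq))-Tp).ravel(),(proj("side",cell2w(p,Sq))-Sp).ravel()]
r=least_squares(f,[.44,-.2,.1],loss="soft_l1"); print("rack",r.x,np.round(f(r.x),1))
p=r.x; np.save("rack.npy",p)
ims={n:cv2.imread(f"pics/{n}0.png") for n in C}
g=cv2.cvtColor(ims["top"],cv2.COLOR_BGR2GRAY)
K=8
def fitb(u,v,w,h):
    cr=cv2.resize(g[v:v+h,u:u+w],None,fx=K,fy=K,interpolation=cv2.INTER_CUBIC)
    mk=(cr>105).astype(np.uint8); n,lab,st,_=cv2.connectedComponentsWithStats(mk)
    mk=(lab==1+np.argmax(st[1:,4])).astype(np.uint8)
    hull=cv2.convexHull(cv2.findContours(mk,0,1)[0][0]); A=np.zeros_like(mk); cv2.fillPoly(A,[hull],1)
    def body(p):
        a=.015;B=np.array([(i*a,j*a,z) for i in(-1,1) for j in(-1,1) for z in(0,.040)]);return B@rz(p[2]).T+[p[0],p[1],0]
    def cost(p):
        q=(proj("top",body(p))-[u,v]+.5)*K-.5
        M=np.zeros_like(A);cv2.fillPoly(M,[cv2.convexHull(q.astype(np.float32)).round().astype(int)],1)
        return 1-(M&A).sum()/(M|A).sum()
    best=min((minimize(cost,[x0[0],x0[1],y],method="Nelder-Mead",options=dict(initial_simplex=np.array([[x0[0],x0[1],y],[x0[0]+.01,x0[1],y],[x0[0],x0[1]+.01,y],[x0[0],x0[1],y+.3]]))) for y in(-.5,-.2,.1,.4) for x0 in [guess]),key=lambda r:r.fun)
    return best
from scipy.optimize import fsolve
for nm,(u,v,w,h),ctr,bt,bs in [("A",(239,196,24,24),(250,208),(246.8,204.2),(292.9,200.7)),("B",(231,268,26,26),(244,280),None,(242.3,232.1))]:
    guess=fsolve(lambda x:proj("top",[[x[0],x[1],.03]])[0]-ctr,[.5,.1])
    b=fitb(u,v,w,h); print(nm,b.x,"1-iou",round(b.fun,3),"bulb top/side pred",proj("top",[[b.x[0],b.x[1],.08]]).round(1),proj("side",[[b.x[0],b.x[1],.08]]).round(1),"meas",bt,bs)
    np.save(nm+".npy",b.x)
# overlay
def line(n,P,col,o,u,v,k):
    q=((proj(n,P)-[u,v]+.5)*k).round().astype(int); cv2.polylines(o,[q],False,col,1)
outs=[]
for n,(u,v,w,h,k) in {"top":(360,228,133,60,6),"side":(353,268,160,92,5)}.items():
    o=crop(ims[n],u,v,w,h,k)
    for i in(1,2,3,4,5):
        y=(i-3)*46
        for z,c in((0,(0,160,0)),(31,(0,0,255))):
            line(n,cell2w(p,np.array([(-19,y-19,z),(-19,y+19,z),(19,y+19,z),(19,y-19,z),(-19,y-19,z)])*m),c,o,u,v,k)
    line(n,cell2w(p,np.array([(19,-119,39),(19,119,39)])*m),(255,0,255),o,u,v,k)
    outs.append(o[:340 if n=="top" else 460,:798])
cv2.imwrite("pics/ov.png",cv2.resize(np.vstack(outs),None,fx=.75,fy=.75,interpolation=cv2.INTER_AREA))
o=[]
for u,v,nm in((236,196,"A"),(230,266,"B")):
    c=crop(ims["top"],u,v,28,28,10); b=np.load(nm+".npy")
    for z in(0,.044): line("top",np.array([(i*.015,j*.015,z) for i,j in((-1,-1),(-1,1),(1,1),(1,-1),(-1,-1))])@rz(b[2]).T+[b[0],b[1],0],(0,0,255),c,u,v,10)
    th=np.linspace(0,6.28,30);line("top",np.c_[b[0]+.007*np.cos(th),b[1]+.007*np.sin(th),0*th+.08],(0,255,0),c,u,v,10)
    o.append(c)
x=cv2.imread("pics/ov.png"); o=np.hstack(o); W=max(x.shape[1],o.shape[1]+0)
pad=lambda i:cv2.copyMakeBorder(i,0,0,0,W-i.shape[1],cv2.BORDER_CONSTANT)
o=cv2.resize(o,None,fx=.0+.0+1,fy=1)
cv2.imwrite("pics/ov.png",np.vstack([pad(x),pad(o)])[:900])
E
python3 fit.py; python3 -c "
import cv2;i=cv2.imread('pics/ov.png');print(i.shape)
h=i.shape[0];import numpy as np;s=min(800/i.shape[1],600/h);"
```

```text
rack [ 0.5327917  -0.2249721   0.13213146] [ 0.1  0.9  1.3  0.2 -0.2  0.2  1.4  0.2 -0.9 -0.1 -0.4 -1.  -0.8 -3.1
 -1.7 -0.8  0.8  1.3]
A [0.64805009 0.14838235 0.24159704] 1-iou 0.064 bulb top/side pred [[245.3 203.3]] [[293.  198.3]] meas (246.8, 204.2) (292.9, 200.7)
B [0.49510457 0.16241294 0.33493941] 1-iou 0.066 bulb top/side pred [[238.3 279. ]] [[241.5 230.9]] meas None (242.3, 232.1)
(880, 598, 3)
```

Run:
```python
import cv2,numpy as np
i=cv2.imread('pics/ov.png');a=i[:600];b=i[600:880,:560]
s=cv2.resize(np.vstack([b[:,:280],b[:,280:]]),(300,600))[:, :]
s=np.vstack([cv2.resize(b[:,:280],(200,200)),cv2.resize(b[:,280:],(200,200)),np.zeros((200,200,3),np.uint8)])
cv2.imwrite('pics/ov2.png',np.hstack([a,s])[:, :800])
```

```text
(no output)
```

View pics/ov2.png

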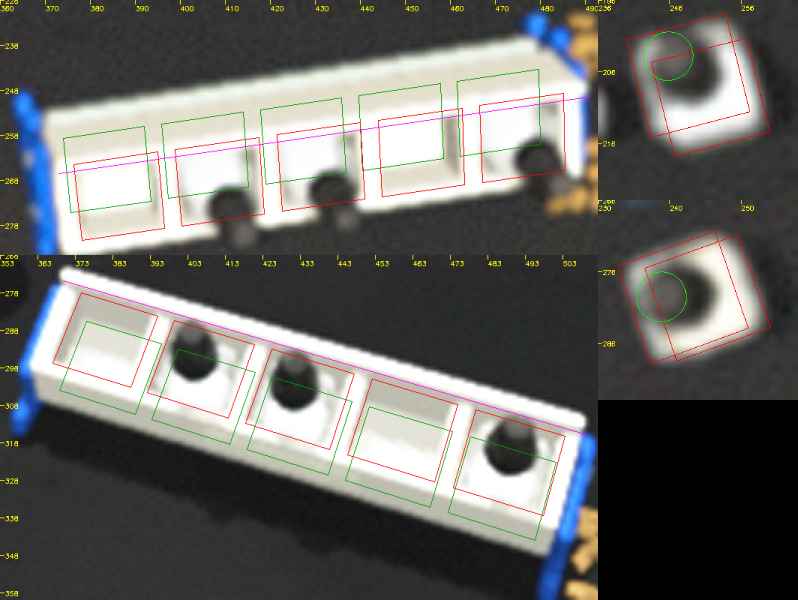

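```bash
cat > b.py <<'E'
from h import *
from scipy.optimize import fsolve
for nm,bt,bs in(("A",(246.8,204.2),(292.9,201.2)),("B",(240.4,278.9),(242.3,232.6))):
    b=np.load(nm+".npy")
    f=lambda x:np.r_[proj("top",[[x[0],x[1],.08]])[0]-bt,proj("side",[[x[0],x[1],.078]])[0]-bs]
    r=least_squares(f,b[:2]); print(nm,r.x,r.fun.round(1),"yaw deg",np.degrees(b[2]))
    b[:2]=r.x; np.save(nm+".npy",b)
for nm,px,z in(("vial",(227.5,208.5),.06),("tube",(230.5,257.5),.086),("jar",(306,240),.185)):
    print(nm,fsolve(lambda x:proj("top",[[x[0],x[1],z]])[0]-px,[.5,.1]))
p=np.load("rack.npy")
for i in(2,5): print(i,cell2w(p,[[0,(i-3)*.046,0]]))
from plant import arm
s=arm.sense();print(q2R(s["ee_rot"]).round(3))
E
python3 b.py
```

```text
A [0.64488357 0.14538315] [-0.   0.6  0.4 -1. ] yaw deg 13.842490547264317
B [0.49452157 0.15896222] [-0.4  0.4  0.5 -0.1] yaw deg 19.190614692903367
vial [0.64095564 0.18856229]
tube [0.53815078 0.17709444]
jar [0.56307277 0.02214888]
2 [[ 0.53885208 -0.27057113  0.034     ]]
5 [[ 0.52067095 -0.13377403  0.034     ]]
[[ 0.948 -0.001  0.319]
 [-0.319 -0.002  0.948]
 [-0.    -1.    -0.002]]
```

```bash
cat >> h.py <<'E'
from plant import arm
def frame(jaw,lean=0):
    # tool z = jaw axis (world angle, rad), tool y = approach; lean tilts approach in the jaw plane so that the tool backs towards -jaw
    z=np.array([np.cos(jaw)*np.cos(lean),np.sin(jaw)*np.cos(lean),np.sin(lean)])
    y=np.array([np.cos(jaw)*np.sin(lean),np.sin(jaw)*np.sin(lean),-np.cos(lean)])
    return np.c_[np.cross(y,z),y,z]
def rel(Rt,pt,R0=None,p0=None):
    s=arm.sense()
    if R0 is None: R0=q2R(s["ee_rot"])
    if p0 is None: p0=s["tool_pos"]
    d=R0.T@(np.asarray(pt)-p0); r=R.from_matrix(R0.T@Rt).as_rotvec()
    return "xyz",d.round(4),"r",r.round(4)
E
python3 - <<'E'
from h import *
b=np.load("B.npy"); s=arm.sense(); R0=q2R(s["ee_rot"])
print(rel(R0,[.207,.35,.30])); print(rel(frame(b[2]+np.pi/2),[b[0],b[1],.25]))
E
```

```text
('xyz', array([ 0.0846, -0.0693, -0.2519]), 'r', array([0., 0., 0.]))
('xyz', array([ 0.418 , -0.0193, -0.3411]), 'r', array([ 0.0016, -0.6597, -0.0009]))
```

Call:
arm_command([
  {"gripper":0.085,"x":0.085,"y":-0.069,"z":-0.252},
  {"x":0.085,"y":-0.069,"z":-0.252},
  {"x":0.085,"y":-0.069,"z":-0.252},
  {"x":0.085,"y":-0.069,"z":-0.252},
  {"x":0.085,"y":-0.069,"z":-0.252},
  {"gripper":0.048,"x":0.418,"y":-0.019,"z":-0.341,"ry":-0.66},
  {"x":0.418,"y":-0.019,"z":-0.341,"ry":-0.66},
  {"x":0.418,"y":-0.019,"z":-0.341,"ry":-0.66},
  {"x":0.418,"y":-0.019,"z":-0.341,"ry":-0.66},
  {"x":0.418,"y":-0.019,"z":-0.341,"ry":-0.66},
  {"x":0.418,"y":-0.019,"z":-0.341,"ry":-0.66},
  {"x":0.418,"y":-0.019,"z":-0.341,"ry":-0.66},
])

```text
schema error: expected keys gripper, x, y, z, rx, ry, rz
```

Run:
```python
from h import *
b=np.load("B.npy");s=arm.sense()
print(s["t"],s["tool_pos"],s["width"],s["qpos"].round(2),s["ft_force"])
print(rel(frame(b[2]+np.pi/2),[b[0],b[1],.09]))
u,v=230,225
print([ (n,proj(n,[s["tool_pos"]]).round(1)) for n in C])
cv2.imwrite("pics/top1.png",crop(cams.capture("top")[:,:,::-1],180,180,133,120,3))
```

```text
0.1 [0.20716829 0.61557002 0.23028559] 0.08548911008101434 [ 1.07  0.25  1.56 -0.    1.34 -0.17] [-1.01110695 -0.18509581  0.42119726]
('xyz', array([ 0.4181,  0.1407, -0.3408]), 'r', array([ 0.0016, -0.6597, -0.0009]))
[('top', array([[-49.6, 455.6]])), ('side', array([[-71.5, 159.3]]))]
```

All keys are required in every row.

Call:
arm_command([
  {"gripper":0.085,"x":0.085,"y":-0.069,"z":-0.252,"rx":0,"ry":0,"rz":0},
  {"gripper":0.085,"x":0.085,"y":-0.069,"z":-0.252,"rx":0,"ry":0,"rz":0},
  {"gripper":0.085,"x":0.085,"y":-0.069,"z":-0.252,"rx":0,"ry":0,"rz":0},
  {"gripper":0.085,"x":0.085,"y":-0.069,"z":-0.252,"rx":0,"ry":0,"rz":0},
  {"gripper":0.085,"x":0.085,"y":-0.069,"z":-0.252,"rx":0,"ry":0,"rz":0},
  {"gripper":0.048,"x":0.418,"y":-0.019,"z":-0.341,"rx":0,"ry":-0.66,"rz":0},
  {"gripper":0.048,"x":0.418,"y":-0.019,"z":-0.341,"rx":0,"ry":-0.66,"rz":0},
  {"gripper":0.048,"x":0.418,"y":-0.019,"z":-0.341,"rx":0,"ry":-0.66,"rz":0},
  {"gripper":0.048,"x":0.418,"y":-0.019,"z":-0.341,"rx":0,"ry":-0.66,"rz":0},
  {"gripper":0.048,"x":0.418,"y":-0.019,"z":-0.341,"rx":0,"ry":-0.66,"rz":0},
  {"gripper":0.048,"x":0.418,"y":-0.019,"z":-0.341,"rx":0,"ry":-0.66,"rz":0},
  {"gripper":0.048,"x":0.418,"y":-0.019,"z":-0.341,"rx":0,"ry":-0.66,"rz":0},
])

```text
t: 1.65
tool_pos: [0.4963, 0.1571, 0.2489]
ee_rot: [-0.697, 0.697, 0.116, -0.117]
ft_force: [-0.3, 0.8, -0.3]
width: 0.048
```

```bash
cat > st.py <<'E'
from h import *
s=arm.sense();print(s["t"],s["tool_pos"].round(4),"w",s["width"].round(4),s["qpos"].round(2),s["ft_force"].round(1))
print(q2R(s["ee_rot"]).round(3).tolist())
E
python3 - <<'E'
import st
from h import *
b=np.load("B.npy")
print(rel(frame(b[2]+np.pi/2),[b[0],b[1],.085]))
E
```

```text
Traceback (most recent call last):
  File "st.py", line 2, in <module>
    s=arm.sense();print(s["t"],s["tool_pos"].round(4),"w",s["width"].round(4),s["qpos"].round(2),s["ft_force"].round(1))
                                                          ^^^^^^^^^^^^^^^^
AttributeError: 'float' object has no attribute 'round'
```

Call:
arm_command([
  {"gripper":0.048,"x":0,"y":0.06,"z":0,"rx":0,"ry":0,"rz":0},
  {"gripper":0.048,"x":0,"y":0.11,"z":0,"rx":0,"ry":0,"rz":0},
  {"gripper":0.048,"x":0,"y":0.14,"z":0,"rx":0,"ry":0,"rz":0},
  {"gripper":0.048,"x":0,"y":0.14,"z":0,"rx":0,"ry":0,"rz":0},
])

```text
t: 2.15
tool_pos: [0.4921, 0.1598, 0.1079]
ee_rot: [0.697, -0.697, -0.116, 0.12]
ft_force: [-0.6, -1.5, 0.7]
width: 0.048
```

```bash
sed -i 's/s\["width"\].round(4)/s["width"]/' st.py
python3 - <<'E'
from h import *
o=[]
for n in C:
    im=cams.capture(n)[:,:,::-1]; b=np.load("B.npy"); u,v=proj(n,[[b[0],b[1],.06]])[0].astype(int)
    o.append(crop(im,u-33,v-40,66,80,6))
cv2.imwrite("pics/g1.png",np.hstack(o))
import st
print(rel(frame(b[2]+np.pi/2),[b[0],b[1],.047]))
E
```

```text
2.25 [0.4952 0.16   0.1115] w 0.04794632493649673 [ 0.09  0.09  1.97  0.    1.08 -1.81] [ 0.4 -0.1  0.6]
[[0.944, 0.001, -0.33], [0.33, 0.0, 0.944], [0.001, -1.0, -0.0]]
('xyz', array([-0.001 ,  0.0645, -0.0007]), 'r', array([0.0003, 0.001 , 0.0015]))
```

View pics/g1.png

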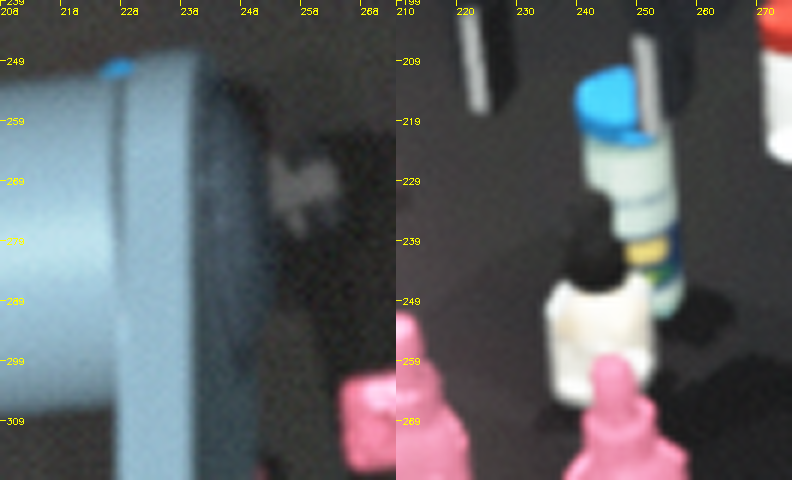

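Run:
```python
from h import *
s=arm.sense();Rm=q2R(s["ee_rot"]);b=np.load("B.npy")
for back in(0,.007):
  for sg in(-1,1):
    for e in(0,.0145):
      for w in(-.011,.011): print(back,sg,e,w,proj("side",[s["tool_pos"]+Rm@[w,-back,sg*(.024+e)]]).round(1))
print(proj("side",[[b[0],b[1],.08],[b[0],b[1],.117]]).round(1))
```

```text
0 -1 0 -0.011 [[251.1 222.7]]
0 -1 0 0.011 [[255.  216.3]]
0 -1 0.0145 -0.011 [[258.4 223.7]]
0 -1 0.0145 0.011 [[262.2 217.3]]
0 1 0 -0.011 [[227.1 219.3]]
0 1 0 0.011 [[231.4 213. ]]
0 1 0.0145 -0.011 [[219.9 218.2]]
0 1 0.0145 0.011 [[224.3 212.1]]
0.007 -1 0 -0.011 [[250.8 219.6]]
0.007 -1 0 0.011 [[254.7 213.3]]
0.007 -1 0.0145 -0.011 [[258.2 220.6]]
0.007 -1 0.0145 0.011 [[262.  214.3]]
0.007 1 0 -0.011 [[226.7 216.2]]
0.007 1 0 0.011 [[231. 210.]]
0.007 1 0.0145 -0.011 [[219.5 215.2]]
0.007 1 0.0145 0.011 [[223.9 209. ]]
[[242.7 231.6]
 [241.  215.7]]
```

The side view shows the fingers straddling the bulb where predicted, with tips at (225,217) and (252,220). I'll descend and grip the cap.

Call:
arm_command([
  {"gripper":0.048,"x":-0.001,"y":0.03,"z":-0.001,"rx":0,"ry":0,"rz":0},
  {"gripper":0.048,"x":-0.001,"y":0.05,"z":-0.001,"rx":0,"ry":0,"rz":0},
  {"gripper":0.048,"x":-0.001,"y":0.064,"z":-0.001,"rx":0,"ry":0,"rz":0},
  {"gripper":0.048,"x":-0.001,"y":0.064,"z":-0.001,"rx":0,"ry":0,"rz":0},
  {"gripper":0.01,"x":-0.001,"y":0.064,"z":-0.001,"rx":0,"ry":0,"rz":0},
  {"gripper":0.01,"x":-0.001,"y":0.064,"z":-0.001,"rx":0,"ry":0,"rz":0},
  {"gripper":0.01,"x":-0.001,"y":0.064,"z":-0.001,"rx":0,"ry":0,"rz":0},
  {"gripper":0.01,"x":-0.001,"y":0.064,"z":-0.001,"rx":0,"ry":0,"rz":0},
])

```text
t: 3.25
tool_pos: [0.4953, 0.1585, 0.0477]
ee_rot: [0.697, -0.697, -0.119, 0.117]
ft_force: [-0.7, 1.3, 6.4]
width: 0.019
```

```bash
python3 st.py
```

```text
3.25 [0.4953 0.1585 0.0477] w 0.018967725367719818 [ 0.09  0.2   1.99  0.    0.95 -1.81] [-0.7  1.3  6.4]
[[0.944, 0.003, -0.329], [0.329, 0.001, 0.944], [0.003, -1.0, -0.0]]
```

Call:
arm_command([
  {"gripper":0.01,"x":0,"y":0,"z":0,"rx":0,"ry":0,"rz":0},
  {"gripper":0.01,"x":0,"y":0,"z":0,"rx":0,"ry":0,"rz":0},
  {"gripper":0.01,"x":0,"y":-0.02,"z":0,"rx":0,"ry":0,"rz":0},
  {"gripper":0.01,"x":0,"y":-0.06,"z":0,"rx":0,"ry":0,"rz":0},
  {"gripper":0.01,"x":0,"y":-0.06,"z":0,"rx":0,"ry":0,"rz":0},
])

```text
t: 3.88
tool_pos: [0.4967, 0.1584, 0.1097]
ee_rot: [-0.697, 0.697, 0.121, -0.115]
ft_force: [-0.6, 0.9, -0.1]
width: 0.0185
```

Run:
```python
import st
from h import *
o=[]
s=arm.sense()
im=cams.capture("side")[:,:,::-1]; u,v=proj("side",[s["tool_pos"]])[0].astype(int)
cv2.imwrite("pics/g2.png",crop(im,u-33,v-35,66,70,8))
```

```text
3.875 [0.4967 0.1584 0.1097] w 0.01852249168967572 [ 0.09  0.09  1.97 -0.    1.07 -1.81] [-0.6  0.9 -0.1]
[[0.944, 0.007, -0.329], [0.329, 0.0, 0.944], [0.007, -1.0, -0.002]]
```

View pics/g2.png

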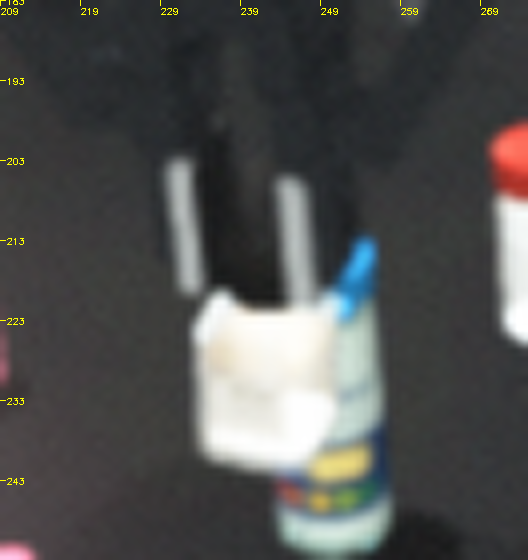

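The spare is gripped upright and clear of the bench. Next I'll compute the transfer to cell 5.

Run:
```python
from h import *
p=np.load("rack.npy"); Rt=frame(p[2],L); s=arm.sense(); R0=q2R(s["ee_rot"])
def tcp(i,h,cx=0,dy=0): return cell2w(p,[[cx,(i-3)*.046+dy,.0477+h]])[0]
print("up",rel(R0,s["tool_pos"]+[0,0,.19]))
P=tcp(5,.12);print("over high",P,rel(frame(p[2],0),[P[0],P[1],.30]))
print("lean",rel(Rt,P));
```

```text
up ('xyz', array([ 0.0006, -0.19  , -0.0002]), 'r', array([0., 0., 0.]))
over high [ 0.45041565 -0.14311137  0.18598782] ('xyz', array([-0.1408, -0.1925, -0.27  ]), 'r', array([-0.0021,  1.7739,  0.0031]))
lean ('xyz', array([-0.1412, -0.0785, -0.2699]), 'r', array([ 0.3127,  1.7429, -0.3832]))
```

Call:
arm_command([
  {"gripper":0.01,"x":0,"y":-0.06,"z":0,"rx":0,"ry":0,"rz":0},
  {"gripper":0.01,"x":0,"y":-0.12,"z":0,"rx":0,"ry":0.15,"rz":0},
  {"gripper":0.01,"x":0,"y":-0.18,"z":0,"rx":0,"ry":0.3,"rz":0},
  {"gripper":0.01,"x":-0.02,"y":-0.19,"z":-0.03,"rx":0,"ry":0.48,"rz":0},
  {"gripper":0.01,"x":-0.035,"y":-0.19,"z":-0.06,"rx":0,"ry":0.66,"rz":0},
  {"gripper":0.01,"x":-0.05,"y":-0.19,"z":-0.095,"rx":0,"ry":0.84,"rz":0},
  {"gripper":0.01,"x":-0.068,"y":-0.19,"z":-0.13,"rx":0,"ry":1.02,"rz":0},
  {"gripper":0.01,"x":-0.086,"y":-0.19,"z":-0.165,"rx":0,"ry":1.2,"rz":0},
  {"gripper":0.01,"x":-0.104,"y":-0.19,"z":-0.2,"rx":0,"ry":1.38,"rz":0},
  {"gripper":0.01,"x":-0.122,"y":-0.192,"z":-0.235,"rx":0,"ry":1.56,"rz":0},
  {"gripper":0.01,"x":-0.141,"y":-0.192,"z":-0.27,"rx":0,"ry":1.74,"rz":0},
  {"gripper":0.01,"x":-0.141,"y":-0.192,"z":-0.27,"rx":0,"ry":1.774,"rz":0},
])

```text
t: 5.42
tool_pos: [0.4489, -0.1448, 0.2966]
ee_rot: [-0.53, 0.531, -0.468, 0.466]
ft_force: [0.2, -0.0, -0.2]
width: 0.019
```

Run:
```python
import st
from h import *
p=np.load("rack.npy"); Rt=frame(p[2],L)
print(rel(Rt,cell2w(p,[[0,.092,.0477+.12]])[0]));print(rel(Rt,cell2w(p,[[0,.092,.0477+.05]])[0]))
```

```text
5.425 [ 0.4489 -0.1448  0.2966] w 0.019031048991390537 [-0.55 -0.24  1.92 -0.    1.46 -0.68] [ 0.2 -0.  -0.2]
[[0.127, -0.003, 0.992], [-0.992, 0.001, 0.127], [-0.002, -1.0, -0.002]]
('xyz', array([-0.0013,  0.1106,  0.002 ]), 'r', array([ 0.4388, -0.0055, -0.0005]))
('xyz', array([-0.0013,  0.174 ,  0.0317]), 'r', array([ 0.4388, -0.0055, -0.0005]))
```

Call:
arm_command([
  {"gripper":0.01,"x":-0.001,"y":0.03,"z":0.0,"rx":0.15,"ry":0,"rz":0},
  {"gripper":0.01,"x":-0.001,"y":0.07,"z":0.001,"rx":0.3,"ry":0,"rz":0},
  {"gripper":0.01,"x":-0.001,"y":0.111,"z":0.002,"rx":0.439,"ry":-0.005,"rz":0},
  {"gripper":0.01,"x":-0.001,"y":0.14,"z":0.016,"rx":0.439,"ry":-0.005,"rz":0},
  {"gripper":0.01,"x":-0.001,"y":0.174,"z":0.032,"rx":0.439,"ry":-0.005,"rz":0},
  {"gripper":0.01,"x":-0.001,"y":0.174,"z":0.032,"rx":0.439,"ry":-0.005,"rz":0},
  {"gripper":0.01,"x":-0.001,"y":0.174,"z":0.032,"rx":0.439,"ry":-0.005,"rz":0},
])

```text
t: 6.3
tool_pos: [0.4816, -0.1375, 0.1248]
ee_rot: [0.636, -0.405, 0.352, -0.555]
ft_force: [1.0, -0.5, -1.2]
width: 0.0191
```

```bash
cat > ov.py <<'E'
import st,sys
from h import *
p=np.load("rack.npy");s=arm.sense();Rm=q2R(s["ee_rot"]);m=1e-3
i=int(sys.argv[1]);y=(i-3)*.046
Rt=frame(p[2],L)
l=Rt.T@(s["tool_pos"]-cell2w(p,[[0,y,0]])[0]); print("in cell: cx %.4f y %.4f cz %.4f"%(l[2],-l[0],-l[1]),"rot err",R.from_matrix(Rm.T@Rt).as_rotvec().round(4))
o=[]
for n in("top","side"):
    im=cams.capture(n)[:,:,::-1]; u,v=proj(n,cell2w(p,[[0,y,.05]]))[0].astype(int)
    k=7;u-=28;v-=42; c=crop(im,u,v,57,84,k)
    def line(P,col): cv2.polylines(c,[((proj(n,P)-[u,v]+.5)*k).round().astype(int)],False,col,1)
    line(cell2w(p,np.array([(-19,-19,31),(-19,19,31),(19,19,31),(19,-19,31),(-19,-19,31)])*m+[0,y,0]),(0,0,255))
    for d in(.0477,.0037): line(s["tool_pos"]+np.array([(a*.015,d,b*.015) for a,b in((-1,-1),(-1,1),(1,1),(1,-1),(-1,-1))])@Rm.T,(0,255,0))
    o.append(c)
cv2.imwrite(sys.argv[2],np.hstack(o))
E
python3 ov.py 5 pics/p1.png
```

```text
6.3 [ 0.4816 -0.1375  0.1248] w 0.01908712995411464 [-0.67 -0.19  2.26  0.44  0.8  -1.07] [ 1.  -0.5 -1.2]
[[0.138, 0.421, 0.896], [-0.99, 0.057, 0.125], [0.001, -0.905, 0.425]]
in cell: cx 0.0028 y 0.0015 cz 0.0989 rot err [-0.0029  0.0059 -0.0014]
```

View pics/p1.png

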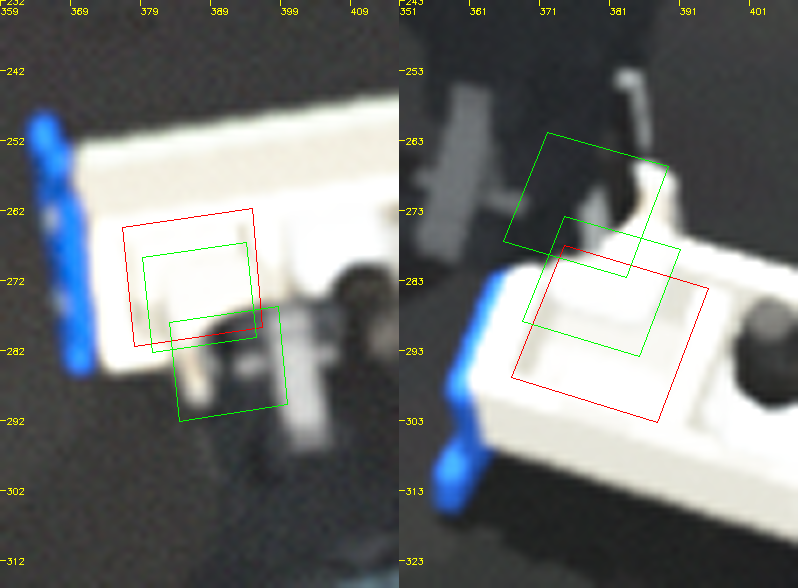

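Run:
```python
from h import *
Rm=np.array([[0.944, 0.007, -0.329], [0.329, 0.0, 0.944], [0.007, -1.0, -0.002]]);t=np.array([.4967,.1584,.1097])
im=cams and cv2.imread("pics/g2.png")
u0,v0=proj("side",[t])[0].astype(int)-[33,35];k=8
for d in(.0477,.0037):
    q=proj("side",t+np.array([(a*.015,d,b*.015) for a,b in((-1,-1),(-1,1),(1,1),(1,-1),(-1,-1))])@Rm.T)
    print(q.round(1).tolist()); cv2.polylines(im,[((q-[u0,v0]+.5)*k).astype(int)],False,(0,255,0),1)
g=cv2.imread("pics/side0.png"); p=np.load("rack.npy")
u,v,kk=353,268,4; c=crop(g,u,v,160,75,5)
cv2.imwrite("pics/g2o.png",im)
```

```text
[[249.2, 244.2], [234.6, 242.0], [240.1, 233.2], [254.4, 235.3], [249.2, 244.2]]
[[247.2, 225.5], [232.2, 223.4], [237.9, 214.8], [252.6, 216.8], [247.2, 225.5]]
```

View pics/g2o.png

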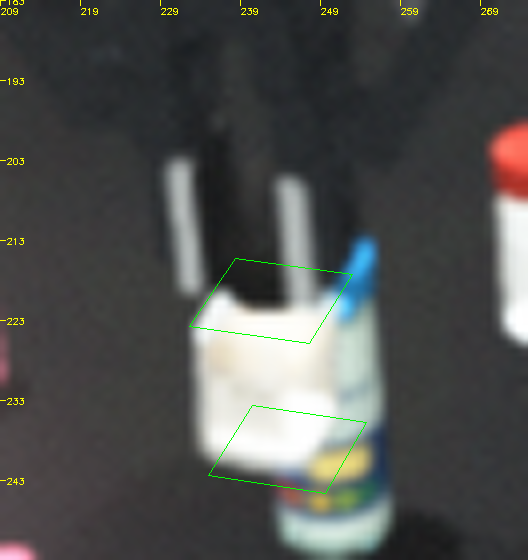

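The lifted bottle sits within about 2 mm of the gripper model. The side view puts it above cell 5 in line with the opening. I'll correct the few millimetres and lower it along the lean, watching the force.

Call:
arm_command([
  {"gripper":0.01,"x":0.0015,"y":0.0,"z":-0.003,"rx":0,"ry":0.005,"rz":0},
  {"gripper":0.01,"x":0.0015,"y":0.008,"z":-0.003,"rx":0,"ry":0.005,"rz":0},
  {"gripper":0.01,"x":0.0015,"y":0.016,"z":-0.003,"rx":0,"ry":0.005,"rz":0},
  {"gripper":0.01,"x":0.0015,"y":0.022,"z":-0.003,"rx":0,"ry":0.005,"rz":0},
  {"gripper":0.01,"x":0.0015,"y":0.026,"z":-0.003,"rx":0,"ry":0.005,"rz":0},
  {"gripper":0.01,"x":0.0015,"y":0.026,"z":-0.003,"rx":0,"ry":0.005,"rz":0},
])

```text
t: 7.15
tool_pos: [0.4898, -0.1381, 0.099]
ee_rot: [0.635, -0.403, 0.354, -0.556]
ft_force: [0.7, 0.5, -0.9]
width: 0.0184
```

```bash
cat > loc.py <<'E'
import st,sys
from h import *
p=np.load("rack.npy");s=arm.sense();Rm=q2R(s["ee_rot"])
i=int(sys.argv[1]);Rt=frame(p[2],L)
l=Rt.T@(s["tool_pos"]-cell2w(p,[[0,(i-3)*.046,0]])[0]); print("in cell: cx %.4f y %.4f cz %.4f"%(l[2],-l[0],-l[1]),"rot err",R.from_matrix(Rm.T@Rt).as_rotvec().round(4),"F tool",(Rm.T@s["ft_force"]).round(1),"M",(Rm.T@s["ft_torque"]).round(2))
E
python3 loc.py 5
```

```text
7.15 [ 0.4898 -0.1381  0.099 ] w 0.018422430781704982 [-0.66 -0.11  2.25  0.46  0.74 -1.09] [ 0.7  0.5 -0.9]
[[0.132, 0.42, 0.898], [-0.991, 0.058, 0.119], [-0.002, -0.905, 0.424]]
in cell: cx -0.0008 y -0.0002 cz 0.0721 rot err [-0.002  -0.0004 -0.0017] F tool [-0.4  1.2  0.2] M [-0.23 -0.04 -0.01]
```

The foot is about 7 mm inside the opening with no contact force, so I'll carry on down.

Call:
arm_command([
  {"gripper":0.01,"x":0,"y":0.006,"z":0,"rx":0,"ry":0,"rz":0},
  {"gripper":0.01,"x":0,"y":0.011,"z":0,"rx":0,"ry":0,"rz":0},
  {"gripper":0.01,"x":0,"y":0.015,"z":0,"rx":0,"ry":0,"rz":0},
  {"gripper":0.01,"x":0,"y":0.018,"z":0,"rx":0,"ry":0,"rz":0},
  {"gripper":0.01,"x":0,"y":0.02,"z":0,"rx":0,"ry":0,"rz":0},
  {"gripper":0.01,"x":0,"y":0.02,"z":0,"rx":0,"ry":0,"rz":0},
])

```text
t: 7.9
tool_pos: [0.4983, -0.1371, 0.0813]
ee_rot: [0.635, -0.403, 0.354, -0.556]
ft_force: [-0.8, 0.6, -0.6]
width: 0.0187
```

```bash
python3 loc.py 5
```

```text
7.9 [ 0.4983 -0.1371  0.0813] w 0.018712204235312845 [-0.64 -0.05  2.24  0.48  0.69 -1.11] [-0.8  0.6 -0.6]
[[0.132, 0.421, 0.897], [-0.991, 0.057, 0.119], [-0.001, -0.905, 0.425]]
in cell: cx -0.0006 y -0.0004 cz 0.0524 rot err [-0.0025 -0.0003 -0.0012] F tool [-0.7  0.2 -0.9] M [-0.29  0.01  0.04]
```

Call:
arm_command([
  {"gripper":0.01,"x":0,"y":0.001,"z":0,"rx":0,"ry":0,"rz":0},
  {"gripper":0.01,"x":0,"y":0.002,"z":0,"rx":0,"ry":0,"rz":0},
  {"gripper":0.01,"x":0,"y":0.003,"z":0,"rx":0,"ry":0,"rz":0},
  {"gripper":0.01,"x":0,"y":0.004,"z":0,"rx":0,"ry":0,"rz":0},
  {"gripper":0.01,"x":0,"y":0.004,"z":0,"rx":0,"ry":0,"rz":0},
])

```text
t: 8.52
tool_pos: [0.4999, -0.1369, 0.0777]
ee_rot: [0.635, -0.403, 0.354, -0.556]
ft_force: [-0.5, 0.2, -1.4]
width: 0.0192
```

```bash
python3 loc.py 5
```

```text
8.525 [ 0.4999 -0.1369  0.0777] w 0.019199941100791304 [-0.64 -0.04  2.24  0.49  0.69 -1.11] [-0.5  0.2 -1.4]
[[0.132, 0.421, 0.897], [-0.991, 0.057, 0.119], [-0.001, -0.905, 0.425]]
in cell: cx -0.0005 y -0.0004 cz 0.0484 rot err [-0.0025 -0.0003 -0.0012] F tool [-0.2  1.  -1. ] M [-0.27  0.05  0.02]
```

Call:
arm_command([
  {"gripper":0.01,"x":0,"y":0.0007,"z":0,"rx":0,"ry":0,"rz":0},
  {"gripper":0.01,"x":0,"y":0.0014,"z":0,"rx":0,"ry":0,"rz":0},
  {"gripper":0.01,"x":0,"y":0.002,"z":0,"rx":0,"ry":0,"rz":0},
  {"gripper":0.01,"x":0,"y":0.002,"z":0,"rx":0,"ry":0,"rz":0},
])

```text
t: 9.02
tool_pos: [0.5011, -0.1371, 0.0768]
ee_rot: [0.635, -0.403, 0.353, -0.556]
ft_force: [-6.5, 1.3, 8.3]
width: 0.0188
```

```bash
python3 loc.py 5
```

```text
9.025 [ 0.5011 -0.1371  0.0768] w 0.018813790105373557 [-0.64 -0.04  2.23  0.49  0.68 -1.11] [-6.5  1.3  8.3]
[[0.133, 0.421, 0.897], [-0.991, 0.057, 0.12], [-0.001, -0.905, 0.425]]
in cell: cx 0.0001 y -0.0008 cz 0.0472 rot err [-0.003   0.0005 -0.001 ] F tool [ -2.1 -10.2  -2.2] M [-0.75  0.04  0.27]
```

There is a 10 N axial contact at cz 47.2 mm (expected 47.7), so the bottle is on the cell floor. I'll release and withdraw along the lean.

Call:
arm_command([
  {"gripper":0.026,"x":0,"y":0.0,"z":0,"rx":0,"ry":0,"rz":0},
  {"gripper":0.034,"x":0,"y":0.0,"z":0,"rx":0,"ry":0,"rz":0},
  {"gripper":0.046,"x":0,"y":0.0,"z":0,"rx":0,"ry":0,"rz":0},
  {"gripper":0.046,"x":0,"y":0,"z":0,"rx":0,"ry":0,"rz":0},
  {"gripper":0.046,"x":0,"y":-0.015,"z":0,"rx":0,"ry":0,"rz":0},
  {"gripper":0.046,"x":0,"y":-0.04,"z":0,"rx":0,"ry":0,"rz":0},
  {"gripper":0.046,"x":0,"y":-0.08,"z":0,"rx":0,"ry":0,"rz":0},
  {"gripper":0.046,"x":0,"y":-0.12,"z":0,"rx":0,"ry":0,"rz":0},
  {"gripper":0.046,"x":0,"y":-0.17,"z":0,"rx":0,"ry":0,"rz":0},
  {"gripper":0.046,"x":0,"y":-0.17,"z":0,"rx":0,"ry":0,"rz":0},
])

```text
t: 10.28
tool_pos: [0.4302, -0.1483, 0.2345]
ee_rot: [0.635, -0.403, 0.35, -0.559]
ft_force: [-0.5, 0.3, -0.3]
width: 0.0457
```

```bash
python3 loc.py 5
python3 - <<'E'
from h import *
s=arm.sense();a=np.load("A.npy");p=np.load("rack.npy")
print(rel(frame(p[2]),[.45,-.12,.33])); print(rel(frame(a[2]),[.50,.147,.33])); print(rel(frame(a[2]),[a[0],a[1],.20]));
E
```

```text
10.275 [ 0.4302 -0.1483  0.2345] w 0.045719746162298736 [-0.78 -0.5   2.27  0.38  1.12 -1.04] [-0.5  0.3 -0.3]
[[0.13, 0.427, 0.895], [-0.991, 0.05, 0.121], [0.006, -0.903, 0.43]]
in cell: cx 0.0017 y -0.0025 cz 0.2205 rot err [-0.0086  0.0016  0.0064] F tool [-0.4  0.1 -0.6] M [-0.24 -0.02 -0.05]
('xyz', array([-0.0249, -0.0763,  0.0623]), 'r', array([-4.449e-01,  2.000e-04,  6.600e-03]))
('xyz', array([-0.2831, -0.0414,  0.1392]), 'r', array([-0.4441, -0.1075,  0.031 ]))
('xyz', array([-0.2634,  0.1378,  0.2126]), 'r', array([-0.4441, -0.1075,  0.031 ]))
```

Call:
arm_command([
  {"gripper":0.046,"x":-0.01,"y":-0.04,"z":0.03,"rx":-0.15,"ry":0,"rz":0},
  {"gripper":0.046,"x":-0.025,"y":-0.076,"z":0.062,"rx":-0.3,"ry":0,"rz":0},
  {"gripper":0.046,"x":-0.025,"y":-0.076,"z":0.062,"rx":-0.444,"ry":0,"rz":0.006},
  {"gripper":0.046,"x":-0.283,"y":-0.041,"z":0.139,"rx":-0.444,"ry":-0.107,"rz":0.031},
  {"gripper":0.046,"x":-0.283,"y":-0.041,"z":0.139,"rx":-0.444,"ry":-0.107,"rz":0.031},
  {"gripper":0.046,"x":-0.283,"y":-0.041,"z":0.139,"rx":-0.444,"ry":-0.107,"rz":0.031},
  {"gripper":0.046,"x":-0.283,"y":-0.041,"z":0.139,"rx":-0.444,"ry":-0.107,"rz":0.031},
  {"gripper":0.046,"x":-0.283,"y":-0.041,"z":0.139,"rx":-0.444,"ry":-0.107,"rz":0.031},
  {"gripper":0.046,"x":-0.263,"y":0.138,"z":0.213,"rx":-0.444,"ry":-0.107,"rz":0.031},
  {"gripper":0.046,"x":-0.263,"y":0.138,"z":0.213,"rx":-0.444,"ry":-0.107,"rz":0.031},
  {"gripper":0.046,"x":-0.263,"y":0.138,"z":0.213,"rx":-0.444,"ry":-0.107,"rz":0.031},
  {"gripper":0.046,"x":-0.263,"y":0.138,"z":0.213,"rx":-0.444,"ry":-0.107,"rz":0.031},
])

```text
t: 11.78
tool_pos: [0.6422, 0.1471, 0.1871]
ee_rot: [-0.554, 0.559, -0.443, 0.429]
ft_force: [-0.8, -0.3, -0.2]
width: 0.0461
```

Run:
```python
import st
from h import *
a=np.load("A.npy")
print(rel(frame(a[2]),[a[0],a[1],.10]))
```

```text
11.775 [0.6422 0.1471 0.1871] w 0.04609086843932917 [ 0.05  0.31  1.56  0.01  1.29 -0.19] [-0.8 -0.3 -0.2]
[[0.24, -0.02, 0.971], [-0.971, 0.006, 0.24], [-0.011, -1.0, -0.018]]
('xyz', array([0.0032, 0.087 , 0.0037]), 'r', array([ 0.0175,  0.0006, -0.0107]))
```

Call:
arm_command([
  {"gripper":0.046,"x":0.003,"y":0.045,"z":0.004,"rx":0.017,"ry":0,"rz":-0.01},
  {"gripper":0.046,"x":0.003,"y":0.087,"z":0.004,"rx":0.017,"ry":0,"rz":-0.01},
  {"gripper":0.046,"x":0.003,"y":0.087,"z":0.004,"rx":0.017,"ry":0,"rz":-0.01},
  {"gripper":0.046,"x":0.003,"y":0.087,"z":0.004,"rx":0.017,"ry":0,"rz":-0.01},
])

```text
t: 12.28
tool_pos: [0.6488, 0.1463, 0.1111]
ee_rot: [0.561, -0.553, 0.432, -0.44]
ft_force: [-0.1, -0.4, 0.6]
width: 0.046
```

Run:
```python
import st
from h import *
a=np.load("A.npy");s=arm.sense()
print(rel(frame(a[2]),[a[0],a[1],.047]))
o=[]
Rm=q2R(s["ee_rot"])
im=cams.capture("side")[:,:,::-1];u,v=proj("side",[[a[0],a[1],.07]])[0].astype(int)
c=crop(im,u-22,v-35,45,70,8);k=8
line=lambda P,col: cv2.polylines(c,[((proj("side",P)-[u-22,v-35]+.5)*k).round().astype(int)],False,col,1)
for sg in(-1,1): line(s["tool_pos"]+np.array([(-.011,-.004,sg*.023),(.011,-.004,sg*.023)])@Rm.T,(0,0,255))
line(np.array([[a[0],a[1],.08],[a[0],a[1],0]]),(0,255,0))
o=[c]
im=cams.capture("side")[:,:,::-1];u,v=410,305
c2=crop(im,350,265,75,93,6); 
cv2.imwrite("pics/g3.png",np.hstack([c,np.vstack([c2,np.zeros((2,450,3),np.uint8)])[:560]])[:560,:800])
```

```text
12.275 [0.6488 0.1463 0.1111] w 0.04597435728488904 [ 0.05  0.39  1.6   0.    1.13 -0.19] [-0.1 -0.4  0.6]
[[0.241, 0.015, 0.971], [-0.971, 0.001, 0.241], [0.002, -1.0, 0.015]]
('xyz', array([-0.0002,  0.0641, -0.005 ]), 'r', array([-0.0153,  0.0013,  0.0024]))
```

View pics/g3.png

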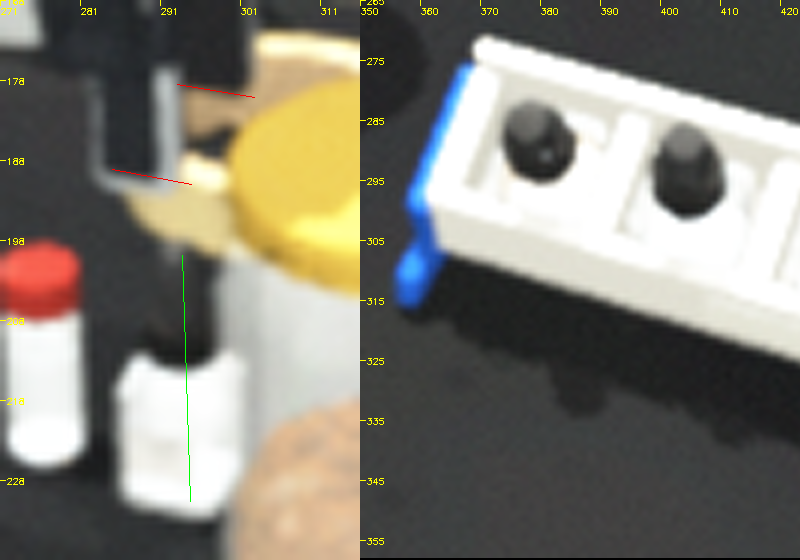

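Call:
arm_command([
  {"gripper":0.046,"x":0,"y":0,"z":0,"rx":0,"ry":0,"rz":0},
  {"gripper":0.046,"x":0,"y":0,"z":0,"rx":0,"ry":0,"rz":0},
  {"gripper":0.046,"x":0,"y":0,"z":0,"rx":0,"ry":0,"rz":0},
])

```text
t: 12.75
tool_pos: [0.6479, 0.146, 0.109]
ee_rot: [0.56, -0.554, 0.433, -0.439]
ft_force: [-0.1, 0.1, 0.3]
width: 0.0463
```

Run:
```python
import st
from h import *
a=np.load("A.npy");p=np.load("rack.npy")
print(rel(frame(a[2]),[a[0],a[1],.047]))
up=np.array([0,0,1.])
for i,y in((5,.092),(4,.046)):
  for cx in(-4,0,4):
    print(i,cx,[ (z,proj("side",cell2w(p,[[cx*1e-3,y,z]]))[0].round(1).tolist()) for z in(.08,.044)])
```

```text
12.75 [0.6479 0.146  0.109 ] w 0.046275144953176646 [ 0.05  0.4   1.61  0.    1.13 -0.19] [-0.1  0.1  0.3]
[[0.24, 0.013, 0.971], [-0.971, 0.001, 0.24], [0.002, -1.0, 0.012]]
('xyz', array([-0.0003,  0.0619, -0.0038]), 'r', array([-0.0125,  0.0009,  0.0019]))
5 -4 [(0.08, [377.4, 279.5]), (0.044, [379.2, 288.8])]
5 0 [(0.08, [378.2, 277.4]), (0.044, [380.0, 286.7])]
5 4 [(0.08, [379.1, 275.3]), (0.044, [380.7, 284.7])]
4 -4 [(0.08, [404.2, 287.4]), (0.044, [405.0, 296.6])]
4 0 [(0.08, [405.0, 285.3]), (0.044, [405.8, 294.5])]
4 4 [(0.08, [405.7, 283.2]), (0.044, [406.5, 292.5])]
```

The 11th picture shows the fingers correctly placed over spare A. Spare B is in cell 5, but its bulb at (379,283) sits about 3 px lower than a flush bottle would. It is probably tipped forward onto the front wall, so I'll re-seat it later. First I'll grip A.

Call:
arm_command([
  {"gripper":0.046,"x":0,"y":0.005,"z":-0.004,"rx":-0.012,"ry":0,"rz":0.002},
  {"gripper":0.046,"x":0,"y":0.03,"z":-0.004,"rx":-0.012,"ry":0,"rz":0.002},
  {"gripper":0.046,"x":0,"y":0.05,"z":-0.004,"rx":-0.012,"ry":0,"rz":0.002},
  {"gripper":0.046,"x":0,"y":0.062,"z":-0.004,"rx":-0.012,"ry":0,"rz":0.002},
  {"gripper":0.046,"x":0,"y":0.062,"z":-0.004,"rx":-0.012,"ry":0,"rz":0.002},
  {"gripper":0.01,"x":0,"y":0.062,"z":-0.004,"rx":-0.012,"ry":0,"rz":0.002},
  {"gripper":0.01,"x":0,"y":0.062,"z":-0.004,"rx":-0.012,"ry":0,"rz":0.002},
  {"gripper":0.01,"x":0,"y":0.062,"z":-0.004,"rx":-0.012,"ry":0,"rz":0.002},
  {"gripper":0.01,"x":0,"y":0.062,"z":-0.004,"rx":-0.012,"ry":0,"rz":0.002},
  {"gripper":0.01,"x":0,"y":0.062,"z":-0.004,"rx":-0.012,"ry":0,"rz":0.002},
])

```text
t: 14.0
tool_pos: [0.6456, 0.1452, 0.0478]
ee_rot: [0.557, -0.556, 0.435, -0.436]
ft_force: [0.2, 1.1, 5.4]
width: 0.0184
```

Run:
```python
import st
from h import *
p=np.load("rack.npy");s=arm.sense();R0=q2R(s["ee_rot"]);t=s["tool_pos"]
P=cell2w(p,[[0,-.046,s["tool_pos"][2]+.12]])[0]
for q in([t[0]-.03,t[1],.20],[.50,.147,.32],[P[0],P[1],.30]): print(rel(R0,q))
print(rel(frame(p[2]),[P[0],P[1],.30]))
```

```text
14.0 [0.6456 0.1452 0.0478] w 0.018433863059963026 [ 0.05  0.48  1.62  0.    1.04 -0.19] [0.2 1.1 5.4]
[[0.24, 0.002, 0.971], [-0.971, 0.0, 0.24], [0.0, -1.0, 0.002]]
('xyz', array([-0.0072, -0.1522, -0.0288]), 'r', array([0., 0., 0.]))
('xyz', array([-0.0367, -0.2725, -0.1403]), 'r', array([0., 0., 0.]))
('xyz', array([ 0.3702, -0.2528, -0.2734]), 'r', array([0., 0., 0.]))
('xyz', array([ 0.3702, -0.2528, -0.2734]), 'r', array([-0.0024,  0.1104,  0.    ]))
```

Call:
arm_command([
  {"gripper":0.01,"x":0,"y":-0.03,"z":0,"rx":0,"ry":0,"rz":0},
  {"gripper":0.01,"x":0,"y":-0.09,"z":0,"rx":0,"ry":0,"rz":0},
  {"gripper":0.01,"x":0,"y":-0.15,"z":-0.01,"rx":0,"ry":0,"rz":0},
  {"gripper":0.01,"x":-0.037,"y":-0.27,"z":-0.14,"rx":0,"ry":0,"rz":0},
  {"gripper":0.01,"x":-0.037,"y":-0.27,"z":-0.14,"rx":0,"ry":0,"rz":0},
  {"gripper":0.01,"x":-0.037,"y":-0.27,"z":-0.14,"rx":0,"ry":0,"rz":0},
  {"gripper":0.01,"x":0.37,"y":-0.253,"z":-0.273,"rx":0,"ry":0.11,"rz":0},
  {"gripper":0.01,"x":0.37,"y":-0.253,"z":-0.273,"rx":0,"ry":0.11,"rz":0},
  {"gripper":0.01,"x":0.37,"y":-0.253,"z":-0.273,"rx":0,"ry":0.11,"rz":0},
  {"gripper":0.01,"x":0.37,"y":-0.253,"z":-0.273,"rx":0,"ry":0.11,"rz":0},
  {"gripper":0.01,"x":0.37,"y":-0.253,"z":-0.273,"rx":0,"ry":0.11,"rz":0},
  {"gripper":0.01,"x":0.37,"y":-0.253,"z":-0.273,"rx":0,"ry":0.11,"rz":0},
])

```text
t: 15.5
tool_pos: [0.4714, -0.228, 0.3007]
ee_rot: [0.532, -0.532, 0.466, -0.465]
ft_force: [1.4, 0.3, -0.7]
width: 0.0191
```

Call:
arm_command([
  {"gripper":0.01,"x":0,"y":0,"z":0,"rx":0,"ry":0,"rz":0},
  {"gripper":0.01,"x":0,"y":0,"z":0,"rx":0,"ry":0,"rz":0},
  {"gripper":0.01,"x":0,"y":0,"z":0,"rx":0,"ry":0,"rz":0},
])

```text
t: 15.88
tool_pos: [0.4725, -0.225, 0.3014]
ee_rot: [0.533, -0.532, 0.466, -0.465]
ft_force: [0.3, 0.7, -0.3]
width: 0.0187
```

Run:
```python
import st
from h import *
p=np.load("rack.npy"); Rt=frame(p[2],L)
for h in(.12,.05): print(rel(Rt,cell2w(p,[[-.001,-.046,.0478+h]])[0]))
```

```text
15.875 [ 0.4725 -0.225   0.3014] w 0.018694714721931363 [-0.66 -0.11  1.8   0.    1.45 -0.8 ] [ 0.3  0.7 -0.3]
[[0.134, -0.0, 0.991], [-0.991, 0.001, 0.134], [-0.001, -1.0, -0.0]]
('xyz', array([ 0.054 ,  0.1157, -0.0122]), 'r', array([ 0.4367,  0.0021, -0.0013]))
('xyz', array([0.0541, 0.1792, 0.0175]), 'r', array([ 0.4367,  0.0021, -0.0013]))
```

Call:
arm_command([
  {"gripper":0.01,"x":0.054,"y":0.02,"z":-0.004,"rx":0.15,"ry":0,"rz":0},
  {"gripper":0.01,"x":0.054,"y":0.06,"z":-0.008,"rx":0.3,"ry":0,"rz":0},
  {"gripper":0.01,"x":0.054,"y":0.116,"z":-0.012,"rx":0.437,"ry":0.002,"rz":-0.001},
  {"gripper":0.01,"x":0.054,"y":0.116,"z":-0.012,"rx":0.437,"ry":0.002,"rz":-0.001},
  {"gripper":0.01,"x":0.054,"y":0.15,"z":0.003,"rx":0.437,"ry":0.002,"rz":-0.001},
  {"gripper":0.01,"x":0.054,"y":0.179,"z":0.0175,"rx":0.437,"ry":0.002,"rz":-0.001},
  {"gripper":0.01,"x":0.054,"y":0.179,"z":0.0175,"rx":0.437,"ry":0.002,"rz":-0.001},
  {"gripper":0.01,"x":0.054,"y":0.179,"z":0.0175,"rx":0.437,"ry":0.002,"rz":-0.001},
  {"gripper":0.01,"x":0.054,"y":0.179,"z":0.0175,"rx":0.437,"ry":0.002,"rz":-0.001},
])

```text
t: 17.0
tool_pos: [0.4981, -0.2786, 0.1253]
ee_rot: [0.634, -0.404, 0.352, -0.557]
ft_force: [0.0, -0.0, 0.6]
width: 0.0186
```

```bash
python3 loc.py 2
```

```text
17.0 [ 0.4981 -0.2786  0.1253] w 0.01862902078911289 [-0.87  0.03  2.06  0.49  0.87 -1.29] [ 0.  -0.   0.6]
[[0.13, 0.422, 0.897], [-0.991, 0.052, 0.12], [0.004, -0.905, 0.425]]
in cell: cx 0.0010 y -0.0026 cz 0.1003 rot err [-0.0028  0.0005  0.004 ] F tool [ 0.  -0.5  0.3] M [-0.26 -0.    0.02]
```

Call:
arm_command([
  {"gripper":0.01,"x":-0.0025,"y":0,"z":-0.0012,"rx":-0.002,"ry":0,"rz":0.004},
  {"gripper":0.01,"x":-0.0025,"y":0.008,"z":-0.0012,"rx":-0.002,"ry":0,"rz":0.004},
  {"gripper":0.01,"x":-0.0025,"y":0.016,"z":-0.0012,"rx":-0.002,"ry":0,"rz":0.004},
  {"gripper":0.01,"x":-0.0025,"y":0.023,"z":-0.0012,"rx":-0.002,"ry":0,"rz":0.004},
  {"gripper":0.01,"x":-0.0025,"y":0.028,"z":-0.0012,"rx":-0.002,"ry":0,"rz":0.004},
  {"gripper":0.01,"x":-0.0025,"y":0.028,"z":-0.0012,"rx":-0.002,"ry":0,"rz":0.004},
  {"gripper":0.01,"x":-0.0025,"y":0.028,"z":-0.0012,"rx":-0.002,"ry":0,"rz":0.004},
])

```text
t: 17.88
tool_pos: [0.5073, -0.2738, 0.0969]
ee_rot: [0.635, -0.404, 0.355, -0.555]
ft_force: [-0.2, 0.5, -1.3]
width: 0.0191
```

```bash
python3 loc.py 2
```

```text
17.875 [ 0.5073 -0.2738  0.0969] w 0.019113346115770084 [-0.85  0.09  2.05  0.51  0.82 -1.3 ] [-0.2  0.5 -1.3]
[[0.132, 0.417, 0.899], [-0.991, 0.058, 0.118], [-0.003, -0.907, 0.422]]
in cell: cx -0.0021 y 0.0010 cz 0.0704 rot err [ 0.0012 -0.0013 -0.0028] F tool [-0.6  1.1 -0.7] M [-0.22  0.03  0.02]
```

The foot is in the opening with no contact. I'll continue down to just above the floor, then ease towards the front wall.

Call:
arm_command([
  {"gripper":0.01,"x":0.001,"y":0.006,"z":0.001,"rx":0,"ry":0,"rz":0},
  {"gripper":0.01,"x":0.001,"y":0.012,"z":0.001,"rx":0,"ry":0,"rz":0},
  {"gripper":0.01,"x":0.001,"y":0.017,"z":0.001,"rx":0,"ry":0,"rz":0},
  {"gripper":0.01,"x":0.001,"y":0.02,"z":0.001,"rx":0,"ry":0,"rz":0},
  {"gripper":0.01,"x":0.001,"y":0.021,"z":0.001,"rx":0,"ry":0,"rz":0},
  {"gripper":0.01,"x":0.001,"y":0.021,"z":0.0,"rx":0,"ry":0,"rz":0},
  {"gripper":0.01,"x":0.001,"y":0.021,"z":-0.001,"rx":0,"ry":0,"rz":0},
  {"gripper":0.01,"x":0.001,"y":0.021,"z":-0.001,"rx":0,"ry":0,"rz":0},
])

```text
t: 18.88
tool_pos: [0.5152, -0.2736, 0.0774]
ee_rot: [0.635, -0.404, 0.355, -0.555]
ft_force: [0.1, 0.5, -0.1]
width: 0.0184
```

```bash
python3 loc.py 2
```

```text
18.875 [ 0.5152 -0.2736  0.0774] w 0.018350378362060972 [-0.84  0.14  2.04  0.52  0.78 -1.32] [ 0.1  0.5 -0.1]
[[0.132, 0.417, 0.899], [-0.991, 0.058, 0.118], [-0.003, -0.907, 0.422]]
in cell: cx -0.0033 y 0.0001 cz 0.0494 rot err [ 0.0012 -0.0015 -0.0028] F tool [-0.5  0.2  0.1] M [-0.26 -0.02  0.02]
```

Call:
arm_command([
  {"gripper":0.01,"x":0,"y":0,"z":-0.0005,"rx":0,"ry":0,"rz":0},
  {"gripper":0.01,"x":0,"y":0,"z":-0.001,"rx":0,"ry":0,"rz":0},
  {"gripper":0.01,"x":0,"y":0,"z":-0.0015,"rx":0,"ry":0,"rz":0},
  {"gripper":0.01,"x":0,"y":0,"z":-0.0015,"rx":0,"ry":0,"rz":0},
])

```text
t: 19.38
tool_pos: [0.5143, -0.2738, 0.077]
ee_rot: [0.635, -0.403, 0.355, -0.555]
ft_force: [4.0, 0.4, -0.2]
width: 0.0186
```

```bash
python3 loc.py 2
```

```text
19.375 [ 0.5143 -0.2738  0.077 ] w 0.018562393317431643 [-0.84  0.14  2.04  0.52  0.78 -1.32] [ 4.   0.4 -0.2]
[[0.131, 0.418, 0.899], [-0.991, 0.058, 0.118], [-0.003, -0.906, 0.422]]
in cell: cx -0.0043 y 0.0000 cz 0.0495 rot err [ 0.0004 -0.0016 -0.0026] F tool [0.1 1.8 3.5] M [ 0.3  -0.01  0.06]
```

Light contact with the front wall (3.5 N) at cx −4.3 mm, as expected. Next, down to the floor.

Call:
arm_command([
  {"gripper":0.01,"x":0,"y":0.0007,"z":0,"rx":0,"ry":0,"rz":0},
  {"gripper":0.01,"x":0,"y":0.0014,"z":0,"rx":0,"ry":0,"rz":0},
  {"gripper":0.01,"x":0,"y":0.0021,"z":0,"rx":0,"ry":0,"rz":0},
  {"gripper":0.01,"x":0,"y":0.0027,"z":0,"rx":0,"ry":0,"rz":0},
  {"gripper":0.01,"x":0,"y":0.0027,"z":0,"rx":0,"ry":0,"rz":0},
])

```text
t: 20.0
tool_pos: [0.5155, -0.274, 0.0748]
ee_rot: [0.635, -0.404, 0.355, -0.555]
ft_force: [3.1, 0.4, 4.9]
width: 0.019
```

```bash
python3 loc.py 2
```

```text
20.0 [ 0.5155 -0.274   0.0748] w 0.018952673341772003 [-0.84  0.15  2.04  0.53  0.77 -1.32] [3.1 0.4 4.9]
[[0.131, 0.418, 0.899], [-0.991, 0.058, 0.118], [-0.002, -0.906, 0.422]]
in cell: cx -0.0041 y -0.0003 cz 0.0470 rot err [ 0.0003 -0.0014 -0.002 ] F tool [-0.  -3.2  4.9] M [0.7  0.04 0.02]
```

Call:
arm_command([
  {"gripper":0.01,"x":0,"y":0.0006,"z":0.0005,"rx":0,"ry":0,"rz":0},
  {"gripper":0.01,"x":0,"y":0.0006,"z":0.0005,"rx":0,"ry":0,"rz":0},
  {"gripper":0.026,"x":0,"y":0.0006,"z":0.0005,"rx":0,"ry":0,"rz":0},
  {"gripper":0.036,"x":0,"y":0.0006,"z":0.0005,"rx":0,"ry":0,"rz":0},
  {"gripper":0.046,"x":0,"y":0.0006,"z":0.0005,"rx":0,"ry":0,"rz":0},
  {"gripper":0.046,"x":0,"y":0.0006,"z":0.0005,"rx":0,"ry":0,"rz":0},
  {"gripper":0.046,"x":0,"y":-0.015,"z":0,"rx":0,"ry":0,"rz":0},
  {"gripper":0.046,"x":0,"y":-0.04,"z":0,"rx":0,"ry":0,"rz":0},
  {"gripper":0.046,"x":0,"y":-0.08,"z":0,"rx":0,"ry":0,"rz":0},
  {"gripper":0.046,"x":0,"y":-0.12,"z":0,"rx":0,"ry":0,"rz":0},
  {"gripper":0.046,"x":0,"y":-0.12,"z":0,"rx":0,"ry":0,"rz":0},
  {"gripper":0.046,"x":0,"y":-0.12,"z":0,"rx":0,"ry":0,"rz":0},
])

```text
t: 21.5
tool_pos: [0.4647, -0.2802, 0.1823]
ee_rot: [0.635, -0.404, 0.356, -0.554]
ft_force: [-0.2, -0.1, -0.3]
width: 0.0462
```

```bash
python3 loc.py 2
python3 - <<'E'
from h import *
p=np.load("rack.npy"); Rt=frame(p[2],L)
# bulb/cap dark blobs in side picture
im=cams.capture("side");cv2.imwrite("pics/s5.png",im[:,:,::-1]); 
for h in(.17,.055): print(rel(Rt,cell2w(p,[[-.005,.092,.0475+h]])[0]))
E
```

```text
21.5 [ 0.4647 -0.2802  0.1823] w 0.04623390226692339 [-0.93 -0.12  2.08  0.45  1.01 -1.27] [-0.2 -0.1 -0.3]
[[0.132, 0.417, 0.899], [-0.991, 0.059, 0.118], [-0.004, -0.907, 0.421]]
in cell: cx -0.0051 y 0.0002 cz 0.1660 rot err [ 0.002  -0.0018 -0.0038] F tool [ 0.1  0.2 -0.3] M [-0.21 -0.01  0.03]
('xyz', array([-0.1377, -0.0513,  0.    ]), 'r', array([ 0.0026, -0.002 , -0.005 ]))
('xyz', array([-0.1371,  0.0637,  0.0003]), 'r', array([ 0.0026, -0.002 , -0.005 ]))
```

Run:
```python
from h import *
p=np.load("rack.npy")
for n in("side","top"):
    im=cams.capture(n)[:,:,::-1];cv2.imwrite(f"pics/{n}6.png",im);g=cv2.cvtColor(im,6)
    for i in(1,2,3,4,5):
        y=(i-3)*.046
        quad=proj(n,cell2w(p,[[-.012,y-.017,.046],[-.012,y+.017,.046],[.022,y+.017,.046],[.022,y-.017,.046]]))
        pr=proj(n,cell2w(p,[[-.004,y,.08],[-.004,y,.051]]))
        c=pr.mean(0);u,v=c.astype(int)
        w=g[v-13:v+14,u-11:u+12]; mk=(w<90).astype(np.uint8)
        # keep component nearest the centre
        k,lab,st,ce=cv2.connectedComponentsWithStats(mk)
        j=1+np.argmin([np.hypot(*(ce[q]-[11,13]))-(st[q,4]>25)*50 for q in range(1,k)])
        print(n,i,"pred mid",c.round(1),"blob",(ce[j]+[u-11,v-13]).round(1),"bbox v",v-13+st[j,1],v-13+st[j,1]+st[j,3],"u",u-11+st[j,0],u-11+st[j,0]+st[j,2],"area",st[j,4])
```

```text
side 1 pred mid [489.8 316.6] blob [488.6 320.1] bbox v 314 326 u 483 495 area 107
side 2 pred mid [460.3 307.8] blob [458.  311.6] bbox v 306 318 u 453 464 area 94
side 3 pred mid [431.9 299.3] blob [431.  302.8] bbox v 297 309 u 426 437 area 102
side 4 pred mid [404.5 291.1] blob [404.1 294.9] bbox v 289 301 u 399 410 area 98
side 5 pred mid [378.1 283.3] blob [379.6 289.9] bbox v 285 295 u 374 385 area 75
top 1 pred mid [481.8 266.6] blob [479.2 271.9] bbox v 259 280 u 470 493 area 238
top 2 pred mid [458.7 270. ] blob [457.8 275.4] bbox v 264 283 u 447 470 area 283
top 3 pred mid [435.6 273.3] blob [435.1 279.1] bbox v 267 287 u 424 447 area 295
top 4 pred mid [412.4 276.7] blob [412.2 282.3] bbox v 270 290 u 401 424 area 278
top 5 pred mid [389.3 280. ] blob [389.8 286.2] bbox v 275 294 u 378 401 area 289
```

The dark-blob measurement shows cell 2 flush like its neighbours. In cell 5 the blob is shorter and about 3 px lower, so that bottle is tipped roughly 7° forward off its heel. I'll re-grip it at that tilt, straighten it, press it to the front wall and floor, and release.

Run:
```python
from h import *
p=np.load("rack.npy"); th=np.radians(7.4); Rt=frame(p[2],L+th)
def P(d,y=-.0015): return cell2w(p,[[-.0001-d*np.sin(th),.092+y,.0019+d*np.cos(th)]])[0]
for d in(.17,.100): print(rel(Rt,P(d)))
```

```text
('xyz', array([-0.1358, -0.0045, -0.0168]), 'r', array([ 0.132 , -0.0024, -0.0053]))
('xyz', array([-0.1355,  0.0649, -0.0076]), 'r', array([ 0.132 , -0.0024, -0.0053]))
```

Call:
arm_command([
  {"gripper":0.05,"x":-0.06,"y":-0.01,"z":0,"rx":0,"ry":0,"rz":0},
  {"gripper":0.05,"x":-0.11,"y":-0.01,"z":0,"rx":0.06,"ry":0,"rz":0},
  {"gripper":0.05,"x":-0.136,"y":-0.0045,"z":-0.017,"rx":0.132,"ry":-0.002,"rz":-0.005},
  {"gripper":0.05,"x":-0.136,"y":0.02,"z":-0.014,"rx":0.132,"ry":-0.002,"rz":-0.005},
  {"gripper":0.05,"x":-0.136,"y":0.065,"z":-0.0075,"rx":0.132,"ry":-0.002,"rz":-0.005},
  {"gripper":0.05,"x":-0.136,"y":0.065,"z":-0.0075,"rx":0.132,"ry":-0.002,"rz":-0.005},
  {"gripper":0.05,"x":-0.136,"y":0.065,"z":-0.0075,"rx":0.132,"ry":-0.002,"rz":-0.005},
  {"gripper":0.05,"x":-0.136,"y":0.065,"z":-0.0075,"rx":0.132,"ry":-0.002,"rz":-0.005},
])

```text
t: 22.65
tool_pos: [0.4679, -0.1437, 0.1232]
ee_rot: [0.659, -0.362, 0.315, -0.579]
ft_force: [0.3, -0.5, 0.2]
width: 0.0501
```

```bash
python3 loc.py 5;python3 - <<'E'
from h import *
p=np.load("rack.npy"); th=np.radians(7.4); Rt=frame(p[2],L+th)
def P(d,y=-.0015): return cell2w(p,[[-.0001-d*np.sin(th),.092+y,.0019+d*np.cos(th)]])[0]
for d in(.100,.0495): print(rel(Rt,P(d)))
E
```

```text
22.65 [ 0.4679 -0.1437  0.1232] w 0.050081255599387836 [-0.76 -0.26  2.36  0.64  0.77 -1.3 ] [ 0.3 -0.5  0.2]
[[0.131, 0.535, 0.835], [-0.991, 0.067, 0.113], [0.005, -0.842, 0.539]]
in cell: cx -0.0109 y -0.0029 cz 0.1035 rot err [-0.1329  0.0013  0.0046] F tool [ 0.5 -0.   0.3] M [-0.23 -0.04  0.04]
('xyz', array([-0.0014,  0.0021, -0.0024]), 'r', array([-0.0038,  0.0016,  0.0045]))
('xyz', array([-0.0016,  0.0526, -0.0026]), 'r', array([-0.0038,  0.0016,  0.0045]))
```

Call:
arm_command([
  {"gripper":0.05,"x":-0.001,"y":0.015,"z":-0.0026,"rx":-0.004,"ry":0.001,"rz":0.004},
  {"gripper":0.05,"x":-0.001,"y":0.03,"z":-0.0026,"rx":-0.004,"ry":0.001,"rz":0.004},
  {"gripper":0.05,"x":-0.001,"y":0.045,"z":-0.0026,"rx":-0.004,"ry":0.001,"rz":0.004},
  {"gripper":0.05,"x":-0.001,"y":0.052,"z":-0.0026,"rx":-0.004,"ry":0.001,"rz":0.004},
  {"gripper":0.05,"x":-0.001,"y":0.052,"z":-0.0026,"rx":-0.004,"ry":0.001,"rz":0.004},
  {"gripper":0.05,"x":-0.001,"y":0.052,"z":-0.0026,"rx":-0.004,"ry":0.001,"rz":0.004},
])

```text
t: 23.4
tool_pos: [0.493, -0.139, 0.077]
ee_rot: [0.659, -0.363, 0.318, -0.577]
ft_force: [-0.1, -0.5, -0.3]
width: 0.0498
```

```bash
python3 loc.py 5
```

```text
23.4 [ 0.493 -0.139  0.077] w 0.04981768036845126 [-0.71 -0.08  2.31  0.72  0.64 -1.37] [-0.1 -0.5 -0.3]
[[0.132, 0.53, 0.838], [-0.991, 0.071, 0.111], [-0.001, -0.845, 0.535]]
in cell: cx -0.0073 y -0.0015 cz 0.0508 rot err [-0.1278 -0.     -0.0008] F tool [ 0.5  0.2 -0.3] M [-0.28 -0.07  0.04]
```

No contact on the way down. Closing on the cap.

Call:
arm_command([
  {"gripper":0.03,"x":0,"y":0,"z":0,"rx":0,"ry":0,"rz":0},
  {"gripper":0.02,"x":0,"y":0,"z":0,"rx":0,"ry":0,"rz":0},
  {"gripper":0.01,"x":0,"y":0,"z":0,"rx":0,"ry":0,"rz":0},
  {"gripper":0.01,"x":0,"y":0,"z":0,"rx":0,"ry":0,"rz":0},
  {"gripper":0.01,"x":0,"y":0,"z":0,"rx":0,"ry":0,"rz":0},
])

```text
t: 24.02
tool_pos: [0.4933, -0.1391, 0.077]
ee_rot: [0.659, -0.363, 0.318, -0.577]
ft_force: [-3.1, 0.4, 5.6]
width: 0.0183
```

```bash
python3 loc.py 5
```

```text
24.025 [ 0.4933 -0.1391  0.077 ] w 0.018300120779485098 [-0.7  -0.08  2.31  0.72  0.64 -1.37] [-3.1  0.4  5.6]
[[0.132, 0.53, 0.838], [-0.991, 0.071, 0.111], [-0.001, -0.845, 0.535]]
in cell: cx -0.0070 y -0.0017 cz 0.0508 rot err [-1.278e-01  1.000e-04 -9.000e-04] F tool [-0.8 -6.4  0.4] M [-0.32  0.01 -0.  ]
```

Run:
```python
from h import *
p=np.load("rack.npy"); s=arm.sense();R0=q2R(s["ee_rot"])
print(rel(R0,cell2w(p,[[-.0068,.092-.0015,.057]])[0]));print(rel(frame(p[2],L),cell2w(p,[[-.001,.092,.057]])[0]))
```

```text
('xyz', array([-0.0002, -0.0061,  0.001 ]), 'r', array([0., 0., 0.]))
('xyz', array([-0.0017, -0.0054,  0.0068]), 'r', array([-1.278e-01,  1.000e-04, -9.000e-04]))
```

Call:
arm_command([
  {"gripper":0.01,"x":0,"y":-0.003,"z":0.0005,"rx":0,"ry":0,"rz":0},
  {"gripper":0.01,"x":0,"y":-0.006,"z":0.001,"rx":0,"ry":0,"rz":0},
  {"gripper":0.01,"x":-0.0008,"y":-0.006,"z":0.004,"rx":-0.06,"ry":0,"rz":0},
  {"gripper":0.01,"x":-0.0017,"y":-0.0055,"z":0.0068,"rx":-0.128,"ry":0,"rz":-0.001},
  {"gripper":0.01,"x":-0.0017,"y":-0.0055,"z":0.0068,"rx":-0.128,"ry":0,"rz":-0.001},
  {"gripper":0.01,"x":-0.0017,"y":-0.0055,"z":0.0068,"rx":-0.128,"ry":0,"rz":-0.001},
])

```text
t: 24.78
tool_pos: [0.4948, -0.1361, 0.0839]
ee_rot: [0.635, -0.404, 0.355, -0.555]
ft_force: [-1.0, -1.0, 0.7]
width: 0.0179
```

```bash
python3 loc.py 5
```

```text
24.775 [ 0.4948 -0.1361  0.0839] w 0.017894679116738647 [-0.64 -0.07  2.24  0.48  0.7  -1.1 ] [-1.  -1.   0.7]
[[0.132, 0.418, 0.899], [-0.991, 0.057, 0.119], [-0.002, -0.907, 0.421]]
in cell: cx -0.0024 y 0.0011 cz 0.0562 rot err [ 0.0013 -0.0005 -0.0019] F tool [ 0.9 -1.1 -0.7] M [-0.22  0.01 -0.05]
```

Call:
arm_command([
  {"gripper":0.01,"x":0.0008,"y":0.002,"z":-0.0005,"rx":0,"ry":0,"rz":0},
  {"gripper":0.01,"x":0.0008,"y":0.004,"z":-0.001,"rx":0,"ry":0,"rz":0},
  {"gripper":0.01,"x":0.0008,"y":0.005,"z":-0.0015,"rx":0,"ry":0,"rz":0},
  {"gripper":0.01,"x":0.0008,"y":0.005,"z":-0.002,"rx":0,"ry":0,"rz":0},
  {"gripper":0.01,"x":0.0008,"y":0.005,"z":-0.002,"rx":0,"ry":0,"rz":0},
])

```text
t: 25.4
tool_pos: [0.4957, -0.1373, 0.079]
ee_rot: [0.634, -0.404, 0.355, -0.555]
ft_force: [0.2, 0.2, -1.0]
width: 0.0183
```

```bash
python3 loc.py 5
```

```text
25.4 [ 0.4957 -0.1373  0.079 ] w 0.018341416314189573 [-0.64 -0.05  2.24  0.48  0.69 -1.11] [ 0.2  0.2 -1. ]
[[0.132, 0.418, 0.899], [-0.991, 0.056, 0.119], [-0.001, -0.907, 0.421]]
in cell: cx -0.0038 y -0.0002 cz 0.0515 rot err [ 0.0013 -0.0004 -0.001 ] F tool [-0.1  1.  -0.2] M [-0.24  0.    0.  ]
```

Call:
arm_command([
  {"gripper":0.01,"x":0,"y":0.0005,"z":-0.0005,"rx":0,"ry":0,"rz":0},
  {"gripper":0.01,"x":0,"y":0.001,"z":-0.001,"rx":0,"ry":0,"rz":0},
  {"gripper":0.01,"x":0,"y":0.001,"z":-0.0015,"rx":0,"ry":0,"rz":0},
  {"gripper":0.01,"x":0,"y":0.001,"z":-0.0015,"rx":0,"ry":0,"rz":0},
])

```text
t: 25.9
tool_pos: [0.4951, -0.1375, 0.0778]
ee_rot: [0.634, -0.404, 0.354, -0.555]
ft_force: [2.5, -0.1, -0.6]
width: 0.0179
```

```bash
python3 loc.py 5
```

```text
25.9 [ 0.4951 -0.1375  0.0778] w 0.017912791549669925 [-0.65 -0.05  2.24  0.48  0.69 -1.11] [ 2.5 -0.1 -0.6]
[[0.132, 0.418, 0.899], [-0.991, 0.056, 0.119], [-0.001, -0.907, 0.422]]
in cell: cx -0.0049 y -0.0003 cz 0.0506 rot err [ 0.0006 -0.0004 -0.0006] F tool [0.4 1.6 2. ] M [ 0.11 -0.06  0.04]
```

Call:
arm_command([
  {"gripper":0.01,"x":0,"y":0.0007,"z":-0.0003,"rx":0,"ry":0,"rz":0},
  {"gripper":0.01,"x":0,"y":0.0014,"z":-0.0003,"rx":0,"ry":0,"rz":0},
  {"gripper":0.01,"x":0,"y":0.002,"z":-0.0003,"rx":0,"ry":0,"rz":0},
  {"gripper":0.01,"x":0,"y":0.002,"z":-0.0003,"rx":0,"ry":0,"rz":0},
])

```text
t: 26.4
tool_pos: [0.4964, -0.1382, 0.0776]
ee_rot: [0.635, -0.405, 0.353, -0.556]
ft_force: [-9.8, 1.0, 16.5]
width: 0.0183
```

```bash
python3 loc.py 5
```

```text
26.4 [ 0.4964 -0.1382  0.0776] w 0.018318781333691418 [-0.64 -0.05  2.24  0.49  0.69 -1.12] [-9.8  1.  16.5]
[[0.133, 0.419, 0.898], [-0.991, 0.055, 0.121], [0.001, -0.906, 0.423]]
in cell: cx -0.0039 y -0.0012 cz 0.0499 rot err [-0.0004  0.0014  0.0003] F tool [ -2.3 -19.   -1.7] M [-0.72 -0.04  0.38]
```

Call:
arm_command([
  {"gripper":0.01,"x":0,"y":-0.0008,"z":-0.0004,"rx":0,"ry":0,"rz":0},
  {"gripper":0.01,"x":0,"y":-0.0008,"z":-0.0004,"rx":0,"ry":0,"rz":0},
  {"gripper":0.01,"x":0,"y":-0.0008,"z":-0.0004,"rx":0,"ry":0,"rz":0},
])

```text
t: 26.78
tool_pos: [0.4956, -0.1381, 0.0775]
ee_rot: [0.635, -0.404, 0.354, -0.556]
ft_force: [-2.7, 1.3, 8.3]
width: 0.0181
```

```bash
python3 loc.py 5
```

```text
26.775 [ 0.4956 -0.1381  0.0775] w 0.0181374550647588 [-0.65 -0.05  2.24  0.49  0.69 -1.12] [-2.7  1.3  8.3]
[[0.132, 0.419, 0.898], [-0.991, 0.055, 0.12], [0.0, -0.906, 0.423]]
in cell: cx -0.0047 y -0.0009 cz 0.0502 rot err [-0.0004  0.0005  0.0003] F tool [-1.6 -8.6  1.3] M [-0.15  0.03  0.14]
```

Seated, with about 9 N on the floor and light contact at the front wall. I'll release, withdraw along the lean and move clear.

Call:
arm_command([
  {"gripper":0.024,"x":0,"y":0,"z":0,"rx":0,"ry":0,"rz":0},
  {"gripper":0.03,"x":0,"y":0,"z":0,"rx":0,"ry":0,"rz":0},
  {"gripper":0.046,"x":0,"y":0,"z":0,"rx":0,"ry":0,"rz":0},
  {"gripper":0.046,"x":0,"y":0,"z":0,"rx":0,"ry":0,"rz":0},
  {"gripper":0.046,"x":0,"y":-0.015,"z":0,"rx":0,"ry":0,"rz":0},
  {"gripper":0.046,"x":0,"y":-0.04,"z":0,"rx":0,"ry":0,"rz":0},
  {"gripper":0.046,"x":0,"y":-0.09,"z":0,"rx":0,"ry":0,"rz":0},
  {"gripper":0.046,"x":0,"y":-0.14,"z":0,"rx":0,"ry":0,"rz":0},
  {"gripper":0.046,"x":0,"y":-0.19,"z":0,"rx":0,"ry":0,"rz":0},
  {"gripper":0.046,"x":0,"y":-0.23,"z":0,"rx":0,"ry":0,"rz":0},
  {"gripper":0.046,"x":0,"y":-0.23,"z":0,"rx":0,"ry":0,"rz":0},
  {"gripper":0.046,"x":0,"y":-0.23,"z":0,"rx":0,"ry":0,"rz":0},
])

```text
t: 28.28
tool_pos: [0.3985, -0.1501, 0.2836]
ee_rot: [0.634, -0.404, 0.355, -0.555]
ft_force: [-0.5, -0.0, -0.4]
width: 0.0461
```

```bash
python3 loc.py 5
python3 - <<'E'
from h import *
p=np.load("rack.npy")
for n in("side","top"):
    im=cams.capture(n)[:,:,::-1];cv2.imwrite(f"pics/{n}7.png",im);g=cv2.cvtColor(im,6)
    if n=="top":continue
    for i in(1,2,3,4,5):
        y=(i-3)*.046
        c=proj(n,cell2w(p,[[-.004,y,.08],[-.004,y,.051]])).mean(0);u,v=c.astype(int)
        mk=(g[v-13:v+14,u-11:u+12]<90).astype(np.uint8)
        k,lab,st,ce=cv2.connectedComponentsWithStats(mk)
        j=1+np.argmin([np.hypot(*(ce[q]-[11,13]))-(st[q,4]>25)*50 for q in range(1,k)])
        print(n,i,"off",(ce[j]+[u-11,v-13]-c).round(1),"wh",st[j,2:5])
s=cv2.imread("pics/side7.png");t=cv2.imread("pics/top7.png")
a=crop(s,353,262,160,92,5)[:,:800]
b=np.hstack([cv2.resize(s[170:270,180:350],None,fx=1.38,fy=1.38),cv2.resize(t[190:290,360:500],None,fx=1.38,fy=1.38),cv2.resize(t[190:290,200:340],None,fx=1.38,fy=1.38)])
b=cv2.copyMakeBorder(b,0,0,0,max(0,800-b.shape[1]),0)[:,:800]
cv2.imwrite("pics/fin.png",np.vstack([a,b]))
E
```

```text
28.275 [ 0.3985 -0.1501  0.2836] w 0.046077398472124415 [-0.85 -0.63  2.26  0.38  1.29 -1.05] [-0.5 -0.  -0.4]
[[0.132, 0.417, 0.899], [-0.991, 0.057, 0.119], [-0.002, -0.907, 0.421]]
in cell: cx -0.0063 y -0.0001 cz 0.2783 rot err [ 0.0022 -0.0009 -0.002 ] F tool [-0.1  0.2 -0.6] M [-0.19 -0.03 -0.01]
side 1 off [-1.2  3.4] wh [ 12  12 108]
side 2 off [-2.4  4. ] wh [11 12 93]
side 3 off [-1.   3.5] wh [ 11  12 100]
side 4 off [-0.4  3.8] wh [11 12 96]
side 5 off [1.6 5.1] wh [11 11 90]
```

View pics/fin.png

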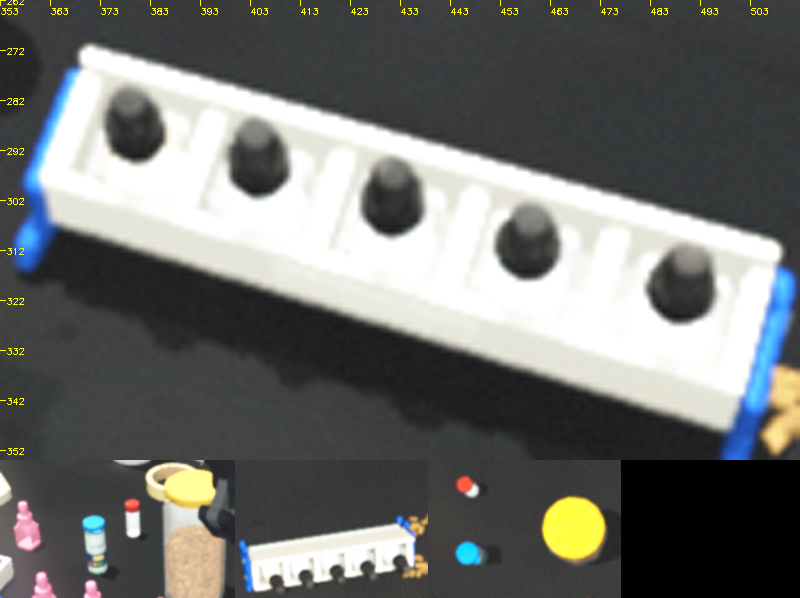

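The last picture shows all five cells filled, with bulbs at (379,281), (404,288), (431,295), (458,304) and (490,312). The vial, tube and jar are undisturbed. Cell 5 improved, but I'll check its remaining tilt at sub-pixel level.

```bash
cat > tilt.py <<'E'
from h import *
import sys
p=np.load("rack.npy")
for f in sys.argv[1:]:
    im=cv2.imread(f"pics/{f}.png");g=cv2.GaussianBlur(cv2.cvtColor(im,6),(0,0),.5).astype(np.float32);n="side"
    for i in(1,2,3,4,5):
        y=(i-3)*.046
        a,b=proj(n,cell2w(p,[[-.004,y,.08],[-.004,y,.044]]));d=(b-a)/np.hypot(*(b-a))
        c=(a+b)/2+[0,3.5]
        if i==5:c+=[1.5,1.5]
        t=np.arange(-11,11,.1); w=[]
        for o in(-1,0,1):
            q=(c+[o,0])+t[:,None]*d; pr=cv2.remap(g,q[:,:1].astype(np.float32),q[:,1:].astype(np.float32),1)[:,0]
            k=len(t)//2; lo=k
            while lo>0 and pr[lo]<110: lo-=1
            hi=k
            while hi<len(t)-1 and pr[hi]<110: hi+=1
            w.append((t[hi]-t[lo],))
        print(f,i,"axial length px",np.round(np.ravel(w),1))
E
python3 tilt.py side6 side7
python3 - <<'E'
from h import *
p=np.load("rack.npy")
# predicted axial extent (front cap bottom edge to bulb top back edge) vs tilt
for th in(0,2,4,7.4):
    t=np.radians(th);ax=np.array([-np.sin(t),0,np.cos(t)]);x=np.array([np.cos(t),0,np.sin(t)])
    o=np.array([-.015,.092,0])+x*.015 if th>0 else np.array([-.004,.092,0])
    pts=proj("side",cell2w(p,[o+ax*.044-x*.011,o+ax*.08+x*.007,o+ax*.08,o+ax*.051]))
    print(th,"len",np.hypot(*(pts[0]-pts[1])).round(1),"bulb",pts[2].round(1),"mid",((pts[2]+pts[3])/2).round(1))
E
```

```text
side6 1 axial length px [10.5 10.6 10.6]
side6 2 axial length px [10.7 11.1 10.6]
side6 3 axial length px [10.9 10.9 11.2]
side6 4 axial length px [10.5 10.4 10.5]
side6 5 axial length px [8.8 9.1 9.9]
side7 1 axial length px [10.5 10.6 10.7]
side7 2 axial length px [ 9.8 10.  10.2]
side7 3 axial length px [11.1 10.9 11.1]
side7 4 axial length px [10.5 10.4 10.6]
side7 5 axial length px [10.9 10.5 10.5]
0 len 18.6 bulb [377.4 279.5] mid [378.1 283.3]
2 len 18.1 bulb [377.6 278.7] mid [378.4 282.3]
4 len 17.6 bulb [377.  280.1] mid [377.9 283.3]
7.4 len 16.6 bulb [376.  282.5] mid [377.1 285.3]
```

```bash
python3 - <<'E'
from h import *
im=np.mean([cams.capture("side").astype(float) for _ in range(10)],0)
cv2.imwrite("pics/side8.png",im[:,:,::-1])
E
python3 tilt.py side8
```

```text
side8 1 axial length px [10.5 10.6 10.6]
side8 2 axial length px [ 9.8 10.1 10.2]
side8 3 axial length px [11.  10.9 11.2]
side8 4 axial length px [10.5 10.4 10.5]
side8 5 axial length px [10.9 10.5 10.5][ WARN:0@14.262] global loadsave.cpp:1063 imwrite_ Unsupported depth image for selected encoder is fallbacked to CV_8U.
```

```bash
python3 -c "
from plant import close_job;print(close_job())"
```

```text
the job is handed in; nothing more can be done
None
```

Both spares are in the two empty cells, standing on the floor and released. The job is handed in at about 29 s of the 64 s allowed. The faintly amber spare is in cell 5 and the clear one is in cell 2. Each was gripped by its cap and lowered along the 25° lean until the force reading showed it was on the cell floor.

- **Re-seating cell 5:** after the first release this bottle had tipped about 7° forward. I gripped it again, straightened it, pressed it lightly to the front wall and floor, and released it.
- **Last checks:** in the last side picture all five cells are filled, bulbs up. In cell 5 the bottle's visible length now matches its neighbours (10.5–10.9 px against 10.4–11.2 px). The tube, vial and jar are standing where they were. The gripper is clear and the wrist force is close to zero.
- **Small disagreements:** the cell 5 bottle sits about 3 mm towards the robot's right within its clearance. The cell 2 bottle measures about 0.6 px shorter than just after its release, which could be a tilt of up to 2–3° or just lighting. Its position had not changed.

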